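Refit the shredding disc on a cheese shredder and close its lid

ROBOT

A 7-joint arm with a two-finger parallel gripper is mounted at the origin on the work surface. World frame = base frame: x ahead of the robot, y to its left, z up, the work surface at z = 0. Lengths are in mm, angles in rad, forces in N, time in s.
With the tool pointing down it reaches from about 400 to 875 mm from the base axis. Payload 4.4 kg.
Tool frame: the origin (TCP) lies at the very end of the fingers, on their centre line; the grasp point (between the pads) lies 19 mm behind it; y points along the fingers, z is the direction in which the jaws open and shut, and the axes are right-handed (so a half turn about y gives the same grasp; the last joint's range is limited). The gripper opens to 85 mm and grips with 20 to 120 N. Pads are 22 mm wide; open, the fingers measure 114 mm over their backs; the gripper's body (76 mm by 85 mm) begins 54 mm behind the grasp point. The pads swing forward as they close: fully open they stand 13 mm farther back than shut.
Start: joints at [-1.183, 0.628, 0.038, 1.517, -0.027, 0.996, -0.02], TCP at [284.928, 584.238, 199.413] pointing down, gripper open.
Joint ranges: [-3.06, 3.06], [-0.37, 2.12], [-1.25, 1.32], [0.18, 2.47], [-1.1, 4.24], [0.23, 1.98], [-2.94, 2.94]. Speed limits (rad/s): [2.57, 2.57, 3.14, 3.14, 3.14, 3.14, 3.14].

INTERFACE

Orientations are given as [roll, pitch, yaw] about the fixed x, y, z axes, in that order (R = Rz(yaw) Ry(pitch) Rx(roll)).
In Python, from cell import * gives the robot as it stands.
- The arm moves only by the tool apply_moves, never from a script. Its argument "targets" is a list of rows, each a list of 6 numbers: the shift along the tool's x, y, z in units of 40 mm (1.0 is 40 mm), then the turn, a rotation vector about the tool's x, y, z in units of 8 degrees (1.0 is 8 degrees). A call has 1 to 12 rows; each row shifts and turns the commanded pose from where the row before left it, along the tool's axes as they then stand; what a row does not reach is not made up. A row lasts 1/8 s, in which the tool goes at most 62.5 mm and 10.7 degrees, less where a joint would pass 70% of its speed; a pose out of reach is approached as far as the arm can. A call is refused whole if a number of a shift passes 1 or a number of a turn 1, either way. A call with a gripper value outside its range is refused whole. "jaw" is the gripper command: -1 is shut, 1 is fully open, values between are in proportion, set as the call begins (left out, the last holds). The fingers move at their own pace and stop on an object; the grip force is fixed at half the most. Time passes only in rows, so rows that do not move let the fingers close. It gives the time, the measured TCP pose, the force and the opening at its end, in the units of the state.
- read_state(): the state, without advancing time (a new reading comes with each control period).
- get_image(name): name is "scene" or "top" or "wrist"; returns the picture (400x640x3 uint8, red, green, blue); there is no depth.
- calibration(name): a dict with "fx", "fy", "cx", "cy" (pixels), "world_from_camera" (4x4, takes a point from camera to world coordinates). Camera axes: x right, y down, z forward; pixel columns grow to the right and rows downward; lengths in mm; the calibration is good to about 2 mm. A picture is of the moment at which its call begins: read the wrist's pose just before it. calibration takes no time and is no camera call; for the wrist camera it gives the pose at the moment of the call.
- finish_job(): hands the job in, once; it reports no verdict.
The state is a dict: "clock": time; "qpos": joint angles; "qd": joint speeds; "tau": joint torques, N m; "eef_pos": TCP position; "tool_rot": TCP orientation; "force": force on the tool from outside, world axes, zero at the start; "torque": the same for the moment, N m; "width": finger opening in mm.
Only numpy, scipy, OpenCV 4.12 (cv2) and the standard library are available. Lean on these libraries where they do the work, as an engineer would, in place of code of your own. Each camera call takes 0.05 s, during which the arm holds its last target. There are 200 camera calls.

TASK

Put the cheese shredder back together after washing: take the shredding disc with the blue boss off the green board, lower it boss up onto the drive hub in the shredder's chamber without dropping it, and turn it until its four holes line up with the four studs and it sits fully home and flat on the hub. Then let go of it and shut the hinged lid all the way, gently, without slamming it. Leave the other things on the table where they are.

Things in the scene. Friction and masses are not known exactly. Their poses are not given: they have to be found in the camera images.
- disc: Loose steel shredding disc, about 0.5 kg, 170 mm diameter, plate 8 mm thick, boss up on the board. Blue boss: 50 mm round with two flats 40 mm apart facing its +x and -x (grip across x), top 45 mm above the disc's underside. 27 mm bore right through. Four 15 mm holes 46 mm from the axis, at 45, 135, 225, 315 degrees from x towards y. Origin: centre of the underside; z up the boss.
- hub: Fixed drive hub in the chamber; it does not turn. Origin: centre of its flat seat face (120 mm diameter), 72 mm above the table; z up. Centre nose 24 mm diameter, 32 mm tall, top 8 mm tapered. Four brass studs, 10 mm diameter, 14 mm tall, 46 mm from the axis at 45, 135, 225, 315 degrees from x towards y. Disc home: origins meet, any quarter turn; not lined up, it rides 14 mm high on the studs.
- shredder: Fixed stainless shredder. Origin: on the table under the axis of its round open chamber (186 mm inside, 196 mm outside diameter, rim 120 mm above the table). Its +x points to the white motor housing (x 105 to 295, y -90 to 90 mm, 166 mm high with switches); outlet chute towards -x (to -175 mm); lid hinge on the +y side.
- lid (a joint): Lid angle, rad: 0 shut (level on the chamber), grows as it opens to 2.05; starts open just past upright, leaning away from the chamber. Stiff hinge (0.65 N m friction): it stays where left; 2 to 6 N near the tab moves it. Lid: aluminium plate, 200 mm diameter, 6 mm thick, top 126.5 mm above the table when shut; white feed tube 66 mm wide, 48 mm tall on its outer face, 82 mm from the pin.
- lid_hinge (a point): Middle of the lid's hinge pin, 123.5 mm above the table, 108 mm from the chamber axis on the shredder's +y side. The pin runs along x; axes as the shredder's.
- lid_tab (a point): Black tab at the lid's free edge (56 mm wide, 26 mm long, 10 mm thick, ends 224 mm from the pin): centre of its outer face (the upper one when shut), 211 mm from the pin. Axes fixed in the lid: z its outward normal (up when shut), y from the tab towards the pin.
- board: Fixed green plastic board, 240 x 240 x 12 mm, on which the disc lies. Origin: centre of the underside.
- tray: Bystander: small steel pan, 108 x 176 x 45 mm, under the shredder's chute. Origin: centre of the underside.
- mould_full: Bystander: white perforated cheese mould full of cheese, 108 mm diameter, 115 mm tall. Origin: centre of the underside.
- mould_empty: Bystander: empty white perforated cheese mould, 108 mm diameter, 115 mm tall. Origin: centre of the underside.
- cheese: Bystander: rounded block of white cheese, 130 x 130 x 85 mm. Origin: centre of the underside.
- spray: Bystander: white cleaner bottle with a blue cap, 68 mm diameter, 180 mm tall. Origin: centre of the underside.
- brush: Bystander: brush with a blue handle, lying on the table.
- scraper: Bystander: scraper with a white handle, lying on the table.

How it is judged:
By the outcome, as a careful person would: the job done as asked, in the order asked, and still so for the second after the job is handed in, with the robot touching nothing.
It also fails if it takes over 61 s, if anything falls off the work surface, if the arm or the gripper's body presses on something with over 40 N, if the wrist force passes 120 N, or if a joint passes its speed limit or range.

## Working session

There is one attempt and no reset: what is moved stays moved. The work goes in short steps, Python scripts to look and compute and a tool call to move; the robot and the scene stay as the last step left them, time stands still between calls to the robot, and variables do not carry over. Pictures are saved under pics/ and viewed, about 8 in all and at most 12, crops included, and the job is handed in when it is done.

Besides the shell and the picture viewer there is one more tool, called as name([rows], argument=value, ...), one row to a line, values as JSON. apply_moves: Moves the arm, as the interface text tells. Its arguments: {"type":"object","properties":{"targets":{"type":"array"},"jaw":{"type":"number"}},"required":["targets"]}

```bash
ls; mkdir -p pics; python3 - <<'E'
from cell import *
import cv2,numpy as np
s=read_state();print(s)
for n in("scene","top"):
    im=get_image(n);cv2.imwrite(f"pics/{n}0.png",im[:,:,::-1]);c=calibration(n);print(n,c)
E
```

```text
pics
{'clock': 0.0, 'qpos': array([-1.18281137,  0.62877077,  0.03847747,  1.51755411, -0.02698903,
        0.99606471, -0.01998355]), 'qd': array([-0.00057976, -0.00267482, -0.00139054, -0.00024034, -0.00084271,
        0.00042405,  0.00119599]), 'tau': array([-7.68286380e-03, -5.49935782e+01,  1.17924672e+00, -1.86079699e+01,
        5.57637279e-03,  1.26938866e-01,  4.82057767e-04]), 'eef_pos': array([284.89495112, 584.19659057, 199.12311912]), 'tool_rot': array([-1.57107553e+00,  1.55355266e-05, -4.53772824e-01]), 'force': array([ 0.87586107, -0.60738598,  0.76851336]), 'torque': array([ 0.03367565,  0.00713483, -0.01188902]), 'width': 85.36069267632931}
scene {'fx': 411.80591326711476, 'fy': 411.80591326711476, 'cx': 315.6550695840758, 'cy': 205.48273579375686, 'world_from_camera': array([[-7.40286736e-01,  5.59644379e-01, -3.72523446e-01,
         1.11358114e+03],
       [ 6.72224887e-01,  6.23972404e-01, -3.98462220e-01,
         5.70209850e+02],
       [ 9.44720876e-03, -5.45395827e-01, -8.38125373e-01,
         1.41453878e+03],
       [ 0.00000000e+00,  0.00000000e+00,  0.00000000e+00,
         1.00000000e+00]])}
top {'fx': 491.6602765115899, 'fy': 491.6602765115899, 'cx': 327.1245686964218, 'cy': 201.5221890780535, 'world_from_camera': array([[ 1.82734700e-02, -9.88049485e-01,  1.53049978e-01,
         2.66505939e+02],
       [-9.99819606e-01, -1.72647452e-02,  7.91735427e-03,
        -6.26544612e+01],
       [-5.18036893e-03, -1.53167046e-01, -9.88186733e-01,
         1.67589031e+03],
       [ 0.00000000e+00,  0.00000000e+00,  0.00000000e+00,
         1.00000000e+00]])}
```

View pics/scene0.png

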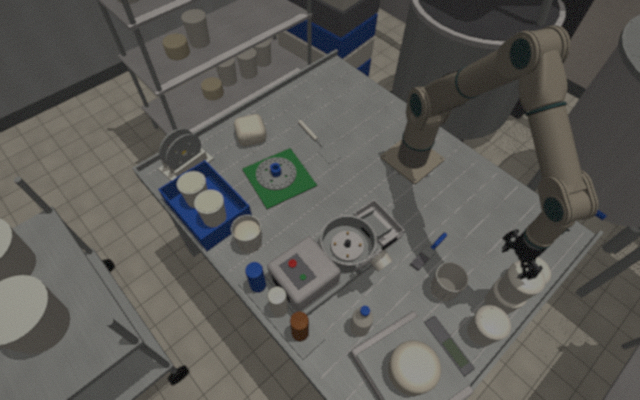

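View pics/top0.png

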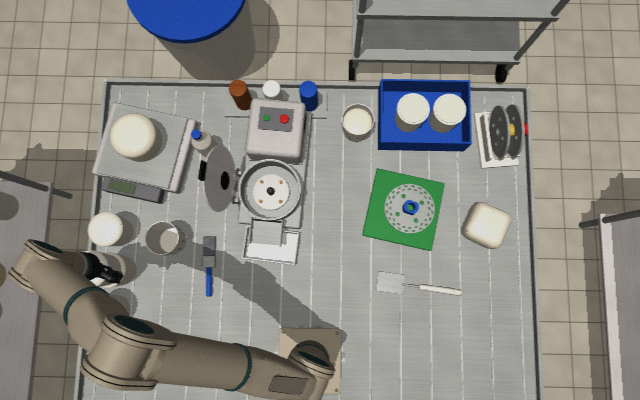

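The scene view shows the disc on the green board at about (275,171) and the shredder at (348,243). The top view shows the boss at (410,208), the hub nose at (270,190), and the lid standing open on the left (+y), its tab near (203,170).

```bash
cat > h.py <<'E'
from cell import *
import cv2,numpy as np
from scipy.spatial.transform import Rotation as R
def ray(c,u,v,z):
    T=c["world_from_camera"];d=T[:3,:3]@[(u-c["cx"])/c["fx"],(v-c["cy"])/c["fy"],1];o=T[:3,3]
    return o+d*(z-o[2])/d[2]
def proj(c,p):
    T=np.linalg.inv(c["world_from_camera"]);q=T[:3,:3]@p+T[:3,3]
    return np.array([c["fx"]*q[0]/q[2]+c["cx"],c["fy"]*q[1]/q[2]+c["cy"]])
def pr():
    s=read_state();print(round(s["clock"],2),s["eef_pos"].round(1),s["tool_rot"].round(3),"F",s["force"].round(1),"w",round(s["width"],1));return s
E
python3 - <<'E'
from h import *
im=cv2.imread("pics/top0.png")
a=cv2.resize(im[150:270,370:450],None,fx=5,fy=5,interpolation=cv2.INTER_CUBIC)
b=cv2.resize(im[145:235,190:310],None,fx=5,fy=5,interpolation=cv2.INTER_CUBIC)[:,:]
o=np.zeros((600,800,3),np.uint8);o[:,:400]=a;
b=cv2.resize(im[150:230,230:310],None,fx=5,fy=5,interpolation=cv2.INTER_CUBIC);o[:400,400:]=b
cv2.imwrite("pics/c1.png",o)
c=calibration("top")
hsv=cv2.cvtColor(im,cv2.COLOR_BGR2HSV)
def comp(lo,hi,x0,y0,x1,y1):
    m=cv2.inRange(hsv[y0:y1,x0:x1],lo,hi);n,l,s,ce=cv2.connectedComponentsWithStats(m)
    return [(s[i,4],ce[i]+[x0,y0]) for i in range(1,n) if s[i,4]>2]
print("blue",comp((105,120,50),(125,255,255),385,185,435,235))
print("green",[q for q in comp((50,80,40),(80,255,255),350,160,460,260)])
print("brass",comp((8,60,60),(30,255,255),240,155,300,220))
print("disc~",ray(c,410.5,207.5,57), "hub~",ray(c,271,191,104))
E
```

```text
blue [(np.int32(145), array([410.28275862, 206.97241379]))]
green [(np.int32(2850), array([399.33578947, 210.03403509])), (np.int32(9), array([403., 196.])), (np.int32(11), array([421.09090909, 202.36363636])), (np.int32(24), array([410.125     , 207.04166667])), (np.int32(10), array([397. , 213.8])), (np.int32(11), array([415.09090909, 220.36363636]))]
brass [(np.int32(8), array([260.875, 181.125])), (np.int32(9), array([280.33333333, 181.44444444])), (np.int32(8), array([260.125, 200.875])), (np.int32(9), array([280., 201.]))]
disc~ [ 501.9821283  -327.05659621   57.        ] hub~ [541.35365931 132.841288   104.        ]
```

View pics/c1.png

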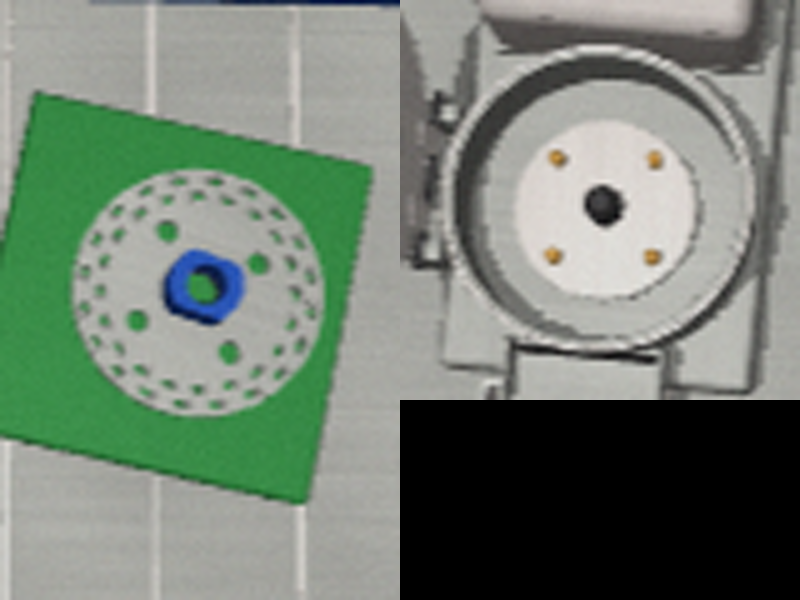

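The crop shows the boss flats facing image up and down, parallel to a line sloping about 15° down to the right. It also shows four clear holes around (410,208), and four brass studs almost square to the image around the nose.

```bash
cat >> h.py <<'E'
def square(c,px,z):
    P=np.array([ray(c,u,v,z)[:2] for u,v in px]);m=P.mean(0);d=P-m
    a=np.degrees(np.arctan2(d[:,1],d[:,0]));k=np.exp(4j*np.radians(a-45)).mean()
    return m,np.degrees(np.angle(k))/4,np.hypot(*d.T)
def plan(wps,start=None):
    """wps: (x,y,z,roll,pitch,yaw deg,n rows)"""
    s=read_state();p=s["eef_pos"].copy();Q=R.from_euler("xyz",s["tool_rot"])
    if start is not None: p=np.array(start[:3],float);Q=R.from_euler("xyz",start[3:],degrees=True)
    for w in wps:
        p1=np.array(w[:3],float);Q1=R.from_euler("xyz",w[3:6],degrees=True);n=w[6];rows=[]
        p0=p.copy();Q0=Q;rv=(Q0.inv()*Q1).as_rotvec()
        for i in range(1,n+1):
            t=p0+(p1-p0)*i/n;Qt=Q0*R.from_rotvec(rv*i/n)
            r=np.r_[Q.inv().apply(t-p)/40,np.degrees((Q.inv()*Qt).as_rotvec())/8].round(2)+0.
            rows.append(r.tolist());p=p+Q.apply(r[:3]*40);Q=Q*R.from_rotvec(np.radians(r[3:]*8))
        print(len(rows),"max",np.abs(rows).max());print(str(rows).replace(" ","").replace(".0,",",").replace(".0]","]"))
E
python3 - <<'E'
from h import *
c=calibration("top")
print(square(c,[(403,196),(421.09,202.36),(397,213.8),(415.09,220.36)],20))
print(square(c,[(260.875,181.125),(280.33,181.44),(260.125,200.875),(280,201)],86))
# tab: dark pixels of tab
im=cv2.imread("pics/top0.png");m=(im[155:185,195:210].max(2)<50).astype(np.uint8);print(cv2.connectedComponentsWithStats(m)[2:])
plan([(420,300,300,-90,0,-60,8),(450,50,300,-90,0,-90,8),(500,-325,200,-90,0,-106,10)])
E
```

```text
(array([ 505.21205824, -328.13859836]), np.float64(-18.806919876187855), array([46.05261786, 45.91736557, 45.68731631, 46.18102268]))
(array([544.19800889, 137.26610827]), np.float64(0.4279326356898888), array([46.05833821, 45.68524132, 46.2596715 , 46.15845725]))
(array([[  0,   0,  15,  30, 334],
       [  4,   6,   8,  20, 116]], dtype=int32), array([[ 6.94610778, 14.14071856],
       [ 7.15517241, 15.53448276]]))
8 max 0.97
[[0.77,-0.32,-0.61,0,0.53,0],[0.81,-0.31,-0.56,0,0.53,0],[0.85,-0.32,-0.49,0,0.53,0],[0.89,-0.31,-0.43,0,0.53,0],[0.91,-0.32,-0.36,0,0.54,0],[0.94,-0.31,-0.29,0,0.53,0],[0.96,-0.32,-0.23,0,0.53,0],[0.97,-0.31,-0.15,0,0.53,0]]
8 max 0.79
[[0.72,0,-0.31,0,0.47,0],[0.75,0,-0.26,0,0.47,0],[0.75,0,-0.21,0,0.47,0],[0.77,0,-0.16,0,0.46,0],[0.78,0,-0.11,0,0.47,0],[0.79,0,-0.07,0,0.47,0],[0.78,0,0,0,0.47,0],[0.79,0,0.04,0,0.47,0]]
10 max 0.94
[[0.94,0.25,0.12,0,0.2,0],[0.93,0.25,0.16,0,0.2,0],[0.93,0.25,0.17,0,0.2,0],[0.92,0.25,0.21,0,0.2,0],[0.92,0.25,0.22,0,0.2,0],[0.91,0.25,0.26,0,0.2,0],[0.9,0.25,0.28,0,0.2,0],[0.9,0.25,0.3,0,0.2,0],[0.89,0.25,0.33,0,0.2,0],[0.87,0.25,0.36,0,0.2,0]]
```

apply_moves([
  [0.77, -0.32, -0.61, 0, 0.53, 0],
  [0.81, -0.31, -0.56, 0, 0.53, 0],
  [0.85, -0.32, -0.49, 0, 0.53, 0],
  [0.89, -0.31, -0.43, 0, 0.53, 0],
  [0.91, -0.32, -0.36, 0, 0.54, 0],
  [0.94, -0.31, -0.29, 0, 0.53, 0],
  [0.96, -0.32, -0.23, 0, 0.53, 0],
  [0.97, -0.31, -0.15, 0, 0.53, 0],
], jaw=1)

```text
clock: 1.1
eef_pos: [420.0, 298.4, 300.1]
tool_rot: [-1.572, -0.0, -1.05]
force: [0.3, -0.1, -2.7]
width: 85.2
```

apply_moves([
  [0.72, 0, -0.31, 0, 0.47, 0],
  [0.75, 0, -0.26, 0, 0.47, 0],
  [0.75, 0, -0.21, 0, 0.47, 0],
  [0.77, 0, -0.16, 0, 0.46, 0],
  [0.78, 0, -0.11, 0, 0.47, 0],
  [0.79, 0, -0.07, 0, 0.47, 0],
  [0.78, 0, 0, 0, 0.47, 0],
  [0.79, 0, 0.04, 0, 0.47, 0],
])

```text
clock: 2.1
eef_pos: [449.5, 48.5, 299.9]
tool_rot: [-1.571, 0.0, -1.574]
force: [0.6, 0.4, -1.9]
width: 85.5
```

```bash
python3 - <<'E'
from h import *
print(pr()["qpos"].round(2))
plan([(505,-328,200,-90,0,-108.8,11)])
E
```

```text
2.1 [449.5  48.5 299.9] [-1.571  0.    -1.574] F [ 0.6  0.4 -1.9] w 85.5
[-0.54  0.24  0.46  1.9  -0.13  1.02 -0.02]
11 max 0.86
[[0.86,0.23,0.13,0,0.21,0],[0.85,0.22,0.15,0,0.21,0],[0.84,0.23,0.18,0,0.21,0],[0.84,0.23,0.21,0,0.22,0],[0.84,0.22,0.23,0,0.21,0],[0.82,0.23,0.25,0,0.21,0],[0.82,0.23,0.28,0,0.21,0],[0.81,0.22,0.3,0,0.21,0],[0.8,0.23,0.33,0,0.21,0],[0.8,0.23,0.34,0,0.21,0],[0.78,0.22,0.38,0,0.22,0]]
```

apply_moves([
  [0.86, 0.23, 0.13, 0, 0.21, 0],
  [0.85, 0.22, 0.15, 0, 0.21, 0],
  [0.84, 0.23, 0.18, 0, 0.21, 0],
  [0.84, 0.23, 0.21, 0, 0.22, 0],
  [0.84, 0.22, 0.23, 0, 0.21, 0],
  [0.82, 0.23, 0.25, 0, 0.21, 0],
  [0.82, 0.23, 0.28, 0, 0.21, 0],
  [0.81, 0.22, 0.3, 0, 0.21, 0],
  [0.8, 0.23, 0.33, 0, 0.21, 0],
  [0.8, 0.23, 0.34, 0, 0.21, 0],
  [0.78, 0.22, 0.38, 0, 0.22, 0],
  [0, 0, 0, 0, 0, 0],
])

```text
clock: 3.6
eef_pos: [505.0, -329.7, 199.4]
tool_rot: [-1.573, -0.002, -1.902]
force: [-1.1, 1.1, -1.6]
width: 85.4
```

```bash
python3 - <<'E'
from h import *
print(pr()["qpos"].round(2))
c=calibration("wrist");im=get_image("wrist");cv2.imwrite("pics/w1.png",im[:,:,::-1])
print(c["world_from_camera"].round(3),c["fx"])
for p in [(505.2,-328.1,57),(505.2,-328.1,20)]: print(proj(c,np.array(p)))
np.save("cw1.npy",c["world_from_camera"])
E
```

```text
3.6 [ 505.  -329.7  199.4] [-1.573 -0.002 -1.902] F [-1.1  1.1 -1.6] w 85.4
[ 0.21  0.61  0.53  1.66 -0.36  0.97  0.53]
[[ 9.45000e-01 -3.13000e-01 -9.00000e-02  5.27444e+02]
 [-3.26000e-01 -9.11000e-01 -2.54000e-01 -2.66385e+02]
 [-2.00000e-03  2.70000e-01 -9.63000e-01  3.73038e+02]
 [ 0.00000e+00  0.00000e+00  0.00000e+00  1.00000e+00]] 349.6097471182702
[319.16950542 179.83883013]
[319.27196391 172.47137978]
```

View pics/w1.png

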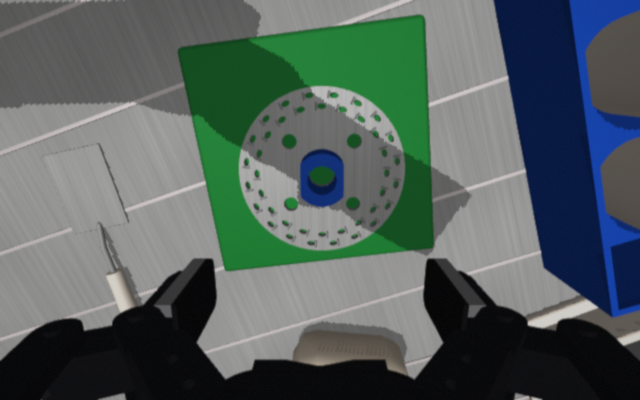

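The wrist view shows the disc boss at about (321,179) with its flats left and right, along the jaw axis. The holes are at about (289,141), (354,141), (291,204) and (353,203).

```bash
cat >> h.py <<'E'
def greenholes(im,c,z,guess):
    hsv=cv2.cvtColor(im,cv2.COLOR_BGR2HSV);m=cv2.inRange(hsv,(45,100,25),(85,255,255))
    n,l,s,ce=cv2.connectedComponentsWithStats(m);out=[]
    for g in guess:
        i=1+np.argmin(np.hypot(*(ce[1:]-g).T)+1e3*(s[1:,4]>600)+1e3*(s[1:,4]<30));out.append(ce[i])
    return np.array(out)
E
python3 - <<'E'
from h import *
im=cv2.imread("pics/w1.png");c=calibration("wrist");c["world_from_camera"]=np.load("cw1.npy")
px=greenholes(im,c,20,[(289,141),(354,141),(291,204),(353,203)]);print(px)
for z in(20,16):print(square(c,px,z))
hsv=cv2.cvtColor(im,cv2.COLOR_BGR2HSV);m=cv2.inRange(hsv,(105,120,20),(125,255,255))[145:215,290:355]
y,x=np.nonzero(m);print(x.min()+290,x.max()+290)
plan([(505,-329,60,-90,0,-109,7)])
E
```

```text
[[288.9787234  140.75886525]
 [353.46853147 140.30769231]
 [290.90265487 203.00884956]
 [352.21100917 202.40366972]]
(array([ 507.27365661, -328.70793808]), np.float64(-18.576159058513433), array([45.51247217, 45.52942999, 45.5673929 , 45.38291961]))
(array([ 507.04511832, -329.41407557]), np.float64(-18.576159058513415), array([46.02813812, 46.04528808, 46.08368112, 45.8971177 ]))
300 343
7 max 0.5
[[0.01,0.5,0,0,0,0],[0,0.5,0,0,0.01,0],[0.01,0.5,0,0.01,0,0],[0,0.5,0,0,0,0],[0.01,0.49,0,0,0.01,0],[0,0.5,0,0,0,0],[0.01,0.5,0,0,0,0]]
```

```bash
python3 - <<'E'
from h import *
plan([(506.8,-329.2,28,-90,0,-108.6,8)])
E
```

```text
8 max 0.54
[[0,0.54,0.01,0,0,0],[0.01,0.53,0,0,-0.01,0],[0,0.54,0.01,0.01,0,0],[0,0.54,0,0,0,0],[0.01,0.53,0.01,0,-0.01,0],[0,0.54,0,0,0,0],[0.01,0.54,0.01,0,0,0],[0,0.53,0.01,0,-0.01,0]]
```

apply_moves([
  [0, 0.54, 0.01, 0, 0, 0],
  [0.01, 0.53, 0, 0, -0.01, 0],
  [0, 0.54, 0.01, 0.01, 0, 0],
  [0, 0.54, 0, 0, 0, 0],
  [0.01, 0.53, 0.01, 0, -0.01, 0],
  [0, 0.54, 0, 0, 0, 0],
  [0.01, 0.54, 0.01, 0, 0, 0],
  [0, 0.53, 0.01, 0, -0.01, 0],
  [0, 0, 0, 0, 0, 0],
])

```text
clock: 4.78
eef_pos: [507.7, -326.1, 27.9]
tool_rot: [-1.573, 0.002, -1.891]
force: [0.2, -0.3, -2.3]
width: 85.1
```

apply_moves([
  [0, 0, 0, 0, 0, 0],
  [0, 0, 0, 0, 0, 0],
  [0, 0, 0, 0, 0, 0],
  [0, 0, 0, 0, 0, 0],
  [0, 0, 0, 0, 0, 0],
  [0, 0, 0, 0, 0, 0],
  [0, 0, 0, 0, 0, 0],
  [0, 0, 0, 0, 0, 0],
], jaw=-1)

```text
clock: 5.78
eef_pos: [508.7, -328.3, 29.0]
tool_rot: [-1.569, -0.0, -1.892]
force: [0.5, 0.6, -1.8]
width: -0.3
```

```bash
python3 - <<'E'
from h import *
s=pr();print(s["torque"].round(2),s["qpos"].round(2))
p=s["eef_pos"]
plan([(p[0],p[1],p[2]+60,-90,0,-108.6,4)])
E
```

```text
5.78 [ 508.7 -328.3   29. ] [-1.569 -0.    -1.892] F [ 0.5  0.6 -1.8] w -0.3
[-0.12  0.09 -0.  ] [ 0.29  0.83  0.39  1.79 -0.5   0.63  0.65]
4 max 0.38
[[0,-0.37,0,0,0.01,0],[0,-0.38,0,0,0,0],[0,-0.37,0,-0.01,0.01,0],[0,-0.38,0,0,0,0]]
```

```bash
python3 - <<'E'
from h import *
a=get_image("wrist");b=get_image("top");d=get_image("scene")
b=cv2.resize(b[130:280,350:490],(320,343));d=cv2.resize(d[120:230,220:330],(320,320))
o=np.zeros((750,640,3),np.uint8);o[:400]=a;o[400:743,:320]=b;o[400:720,320:]=d
cv2.imwrite("pics/m1.png",cv2.resize(o,(512,600))[:,:,::-1]);pr()
E
```

```text
5.92 [ 508.7 -328.3   29. ] [-1.569  0.    -1.892] F [ 0.  -0.3 -1.8] w 0.1
```

View pics/m1.png

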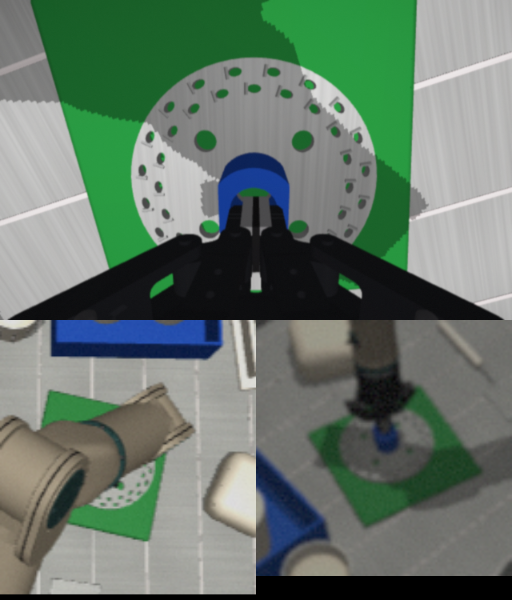

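The fingers have shut without gripping the boss. In the wrist view they sit in front of or over its near edge at about (319,244) px full-scale. I'll measure where the disc is now relative to the TCP.

```bash
python3 - <<'E'
from h import *
c=calibration("wrist");im=get_image("wrist")[:,:,::-1].copy();cv2.imwrite("pics/w2.png",im)
px=greenholes(im,c,20,[(256,176),(379,176),(261,285),(374,285)]);print(px)
for z in(16,20):print(square(c,px[:2],z)[0],square(c,px,z))
s=read_state();T=R.from_euler("xyz",s["tool_rot"]).as_matrix()
for dy in(0,-19,-40):print("tcp px",proj(c,s["eef_pos"]+T@[0,dy,0]))
print("cam in tool",T.T@(c["world_from_camera"][:3,3]-s["eef_pos"]))
b=np.array([508,-329,57.]);print("boss top",proj(c,b),"boss base",proj(c,b-[0,0,37]))
o=cv2.resize(im[170:360,220:420],(800,760)) ;cv2.imwrite("pics/w2c.png",cv2.resize(im[200:350,220:420],(800,600)))
E
```

```text
[[257.37012987 174.64718615]
 [376.99343545 174.88402626]
 [262.36329588 283.01498127]
 [371.67537313 283.06343284]]
[ 517.59797635 -298.32487651] (array([ 507.20323839, -329.1041475 ]), np.float64(-18.61447267781734), array([45.86045124, 45.90904602, 45.88281985, 45.78254088]))
[ 517.8603294  -297.60927228] (array([ 507.68829256, -327.72911557]), np.float64(-18.614472677817325), array([44.87791815, 44.92547182, 44.89980753, 44.80167698]))
tcp px [319.14352916 237.48849357]
tcp px [319.09607207 251.83500331]
tcp px [319.02984281 271.85643141]
cam in tool [ -66.81172699 -173.72825856    0.30731642]
boss top [318.21279089 261.61089543] boss base [318.37236155 233.15669931]
```

View pics/w2c.png

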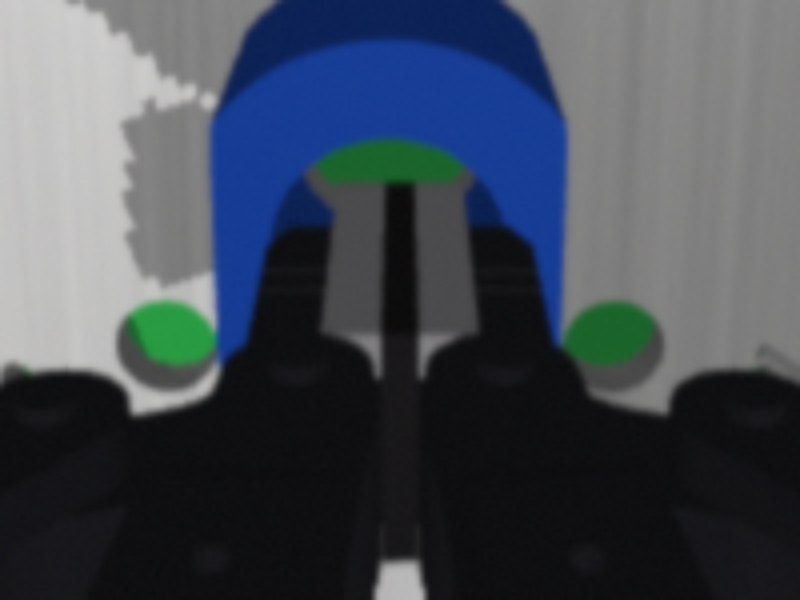

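The disc has not moved: it is at (507.2, -329.1). The shut fingertips appear inside the bore, so the boss was never held. I'll lift off slowly and check the force.

apply_moves([
  [0, -0.25, 0, 0, 0, 0],
  [0, -0.25, 0, 0, 0, 0],
  [0, 0, 0, 0, 0, 0],
])

```text
clock: 6.35
eef_pos: [509.5, -328.9, 50.4]
tool_rot: [-1.567, -0.001, -1.892]
force: [-0.8, -0.1, -2.0]
width: -0.0
```

```bash
python3 - <<'E'
from h import *
s=pr()
c=calibration("wrist");im=get_image("wrist")[:,:,::-1].copy();cv2.imwrite("pics/w3.png",im)
T=R.from_euler("xyz",s["tool_rot"]).as_matrix();print("tcp px",proj(c,s["eef_pos"]))
px=greenholes(im,c,16,[(262,170),(370,170),(265,270),(368,270)]);print(px,square(c,px,16),square(c,px,36))
E
```

```text
6.35 [ 509.5 -328.9   50.4] [-1.567e+00 -1.000e-03 -1.892e+00] F [-0.8 -0.1 -2. ] w -0.0
tcp px [319.10683272 237.49212058]
[[261.49210526 167.44473684]
 [369.55759162 167.69633508]
 [265.73640167 266.61924686]
 [365.35470085 266.56837607]] (array([ 507.16292234, -329.15345371]), np.float64(-18.611365649467913), array([45.91327499, 45.91032874, 45.91483797, 45.83575368])) (array([ 509.38553258, -323.0166305 ]), np.float64(-18.61136564946787), array([41.49983149, 41.49716845, 41.50124423, 41.42976197]))
```

apply_moves([
  [0, -0.75, 0, 0, 0, 0],
  [0, -0.75, 0, 0, 0, 0],
])

```text
clock: 6.65
eef_pos: [508.1, -327.9, 109.2]
tool_rot: [-1.571, 0.0, -1.892]
force: [-0.0, 0.9, -2.5]
width: -0.0
```

apply_moves([
  [0, 0, 0, 0, 0, 0],
  [0, 0, 0, 0, 0, 0],
  [0, 0, 0, 0, 0, 0],
  [0, 0, 0, 0, 0, 0],
  [0, 0, 0, 0, 0, 0],
  [0, 0, 0, 0, 0, 0],
], jaw=1)

```text
clock: 7.4
eef_pos: [508.5, -328.3, 108.8]
tool_rot: [-1.57, -0.0, -1.892]
force: [1.0, -0.8, -2.1]
width: 85.6
```

```bash
python3 - <<'E'
from h import *
s=pr()
c=calibration("wrist");im=get_image("wrist")[:,:,::-1].copy();cv2.imwrite("pics/w4.png",im)
px=greenholes(im,c,16,[(275,150),(361,150),(278,233),(359,233)]);print(px,square(c,px,16))
plan([(507.2,-329.2,21,-90,0,-108.6,6)])
E
```

```text
7.4 [ 508.5 -328.3  108.8] [-1.57  -0.    -1.892] F [ 1.  -0.8 -2.1] w 85.6
[[275.36032389 155.15789474]
 [360.604      155.444     ]
 [277.82222222 235.40555556]
 [357.92528736 235.40804598]] (array([ 507.15753855, -329.2818109 ]), np.float64(-18.603793431424407), array([45.95640442, 45.91454021, 46.01026919, 45.90936884]))
6 max 0.37
[[0.01,0.37,0,0,0,0],[0,0.36,-0.01,0,0.01,0],[0.01,0.37,0,0,0,0],[0,0.36,-0.01,-0.01,0.01,0],[0.01,0.37,0,0,0,0],[0,0.37,-0.01,0,0,0]]
```

apply_moves([
  [0.01, 0.37, 0, 0, 0, 0],
  [0, 0.36, -0.01, 0, 0, 0],
  [0.01, 0.37, 0, 0, 0, 0],
  [0, 0.36, -0.01, 0, 0, 0],
  [0.01, 0.37, 0, 0, 0, 0],
  [0, 0.37, -0.01, 0, 0, 0],
  [0, 0, 0, 0, 0, 0],
])

```text
clock: 8.32
eef_pos: [506.3, -328.4, 19.6]
tool_rot: [-1.572, 0.001, -1.892]
force: [0.3, -0.2, -1.6]
width: 85.4
```

apply_moves([
  [0, 0, 0, 0, 0, 0],
  [0, 0, 0, 0, 0, 0],
  [0, 0, 0, 0, 0, 0],
  [0, 0, 0, 0, 0, 0],
], jaw=0.1)

```text
clock: 8.82
eef_pos: [507.4, -329.1, 21.3]
tool_rot: [-1.569, -0.0, -1.892]
force: [0.4, -0.2, -1.1]
width: 47.1
```

apply_moves([
  [0, 0, 0, 0, 0, 0],
  [0, 0, 0, 0, 0, 0],
  [0, 0, 0, 0, 0, 0],
], jaw=-0.2)

```text
clock: 9.2
eef_pos: [507.2, -329.0, 21.7]
tool_rot: [-1.569, 0.0, -1.892]
force: [-1.2, 1.3, 6.0]
width: 36.9
```

```bash
python3 - <<'E'
from h import *
s=pr()
im=get_image("wrist")[:,:,::-1].copy();cv2.imwrite("pics/w5.png",cv2.resize(im[120:400,120:520],(800,560)))
E
```

```text
9.2 [ 507.2 -329.    21.7] [-1.569  0.    -1.892] F [-1.2  1.3  6. ] w 36.9
```

View pics/w5.png

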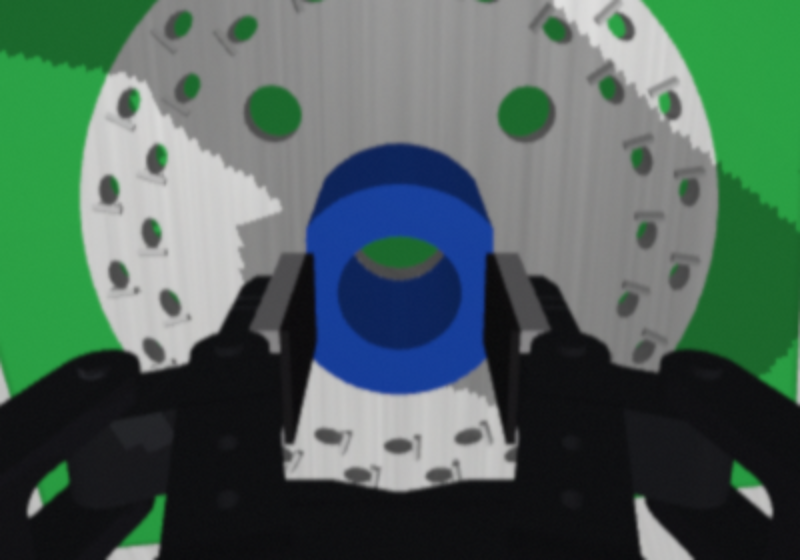

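The pads now sit on both flats, centred at about (400,300) in the crop, with the bore visible between them. I'll hold a moment and check that the width is stable.

apply_moves([
  [0, -0.03, 0, 0, 0, 0],
  [0, 0, 0, 0, 0, 0],
  [0, 0, 0, 0, 0, 0],
])

```text
clock: 9.62
eef_pos: [507.1, -328.9, 21.9]
tool_rot: [-1.57, 0.0, -1.892]
force: [-0.7, 1.0, -2.3]
width: 36.6
```

apply_moves([
  [0, 0, 0, 0, 0, 0],
  [0, 0, 0, 0, 0, 0],
], jaw=-0.4)

```text
clock: 9.88
eef_pos: [507.1, -328.9, 21.9]
tool_rot: [-1.57, 0.0, -1.892]
force: [-0.6, -0.2, -5.0]
width: 36.1
```

apply_moves([
  [0, -0.15, 0, 0, 0, 0],
  [0, -0.15, 0, 0, 0, 0],
  [0, -0.15, 0, 0, 0, 0],
  [0, 0, 0, 0, 0, 0],
])

```text
clock: 10.38
eef_pos: [507.6, -329.4, 40.9]
tool_rot: [-1.568, -0.0, -1.892]
force: [-0.0, 0.5, -9.1]
width: 36.4
```

```bash
python3 - <<'E'
from h import *
s=pr();print(s["torque"].round(2))
c=calibration("wrist");im=get_image("wrist")[:,:,::-1].copy();cv2.imwrite("pics/w6.png",im)
hsv=cv2.cvtColor(im,cv2.COLOR_BGR2HSV);m=cv2.inRange(hsv,(105,120,20),(125,255,255));x,y,w,h=cv2.boundingRect(m[150:350,230:410]);print(x+230,y+150,w,h)
im=cv2.imread("pics/w5.png");hsv=cv2.cvtColor(im,cv2.COLOR_BGR2HSV);m=cv2.inRange(hsv,(105,120,20),(125,255,255));x,y,w,h=cv2.boundingRect(m);print(x/2+120,y/2+120,w/2,h/2)
E
```

```text
10.38 [ 507.6 -329.4   40.9] [-1.568 -0.    -1.892] F [-0.   0.5 -9.1] w 36.4
[-0.07  0.02 -0.01]
273 192 94 125
273.0 192.0 93.5 125.0
```

The disc is held: about 7 N more on the wrist, the boss unchanged in the image, and the width steady at 36.4. In the robot frame the top view is off by about 2 mm at the disc, so I'll check the hub with the scene camera too, using the disc as reference.

```bash
python3 - <<'E'
from h import *
im=cv2.imread("pics/scene0.png");c=calibration("scene");hsv=cv2.cvtColor(im,cv2.COLOR_BGR2HSV)
g=[proj(c,np.array([507.2+46*np.cos(a),-329.2+46*np.sin(a),16])) for a in np.radians(-18.6+45+90*np.arange(4))]
k=[proj(c,np.array([546+46*np.cos(a),136+46*np.sin(a),86])) for a in np.radians(.5+45+90*np.arange(4))]
print(np.round(g,1));print(np.round(k,1))
def comp(lo,hi,x0,y0,x1,y1):
    m=cv2.inRange(hsv[y0:y1,x0:x1],lo,hi);n,l,s,ce=cv2.connectedComponentsWithStats(m)
    return [(int(s[i,4]),(ce[i]+[x0,y0]).round(1)) for i in range(1,n) if 1<s[i,4]<60]
print(comp((45,90,25),(85,255,255),250,145,305,200));print(comp((6,50,50),(32,255,255),320,220,375,270))
ct=calibration("top");print("top disc at16",square(ct,[(403,196),(421.09,202.36),(397,213.8),(415.09,220.36)],16)[0])
plan([(510,-320,200,-90,0,-107,6),(546,136,200,-90,0,-89.4,13)])
E
```

```text
[[271.5 181.2]
 [285.9 176.4]
 [280.4 165.3]
 [266.3 170. ]]
[[347.5 254.3]
 [360.1 243.4]
 [347.4 231.8]
 [334.8 242.4]]
[]
[(6, array([347.2, 232.3])), (6, array([334.5, 243. ])), (6, array([359.8, 244.2])), (7, array([347.3, 255. ]))]
top disc at16 [ 505.78868126 -328.77990687]
6 max 0.67
[[-0.04,-0.66,0,0,-0.03,0],[-0.04,-0.67,0,0,-0.03,0],[-0.04,-0.66,0,-0.01,-0.03,0],[-0.04,-0.67,0,0,-0.03,0],[-0.04,-0.66,0,0,-0.03,0],[-0.04,-0.67,0,0,-0.03,0]]
13 max 0.88
[[-0.86,0,-0.19,0,-0.17,0],[-0.86,0,-0.17,0,-0.17,0],[-0.87,0,-0.15,0,-0.17,0],[-0.87,0,-0.13,0,-0.17,0],[-0.87,0,-0.1,0,-0.16,0],[-0.88,0,-0.09,0,-0.17,0],[-0.87,0,-0.07,0,-0.17,0],[-0.88,0,-0.04,0,-0.17,0],[-0.88,0,-0.03,0,-0.17,0],[-0.88,0,0,0,-0.17,0],[-0.88,0,0.01,0,-0.17,0],[-0.88,0,0.04,0,-0.17,0],[-0.88,0,0.06,0,-0.17,0]]
```

apply_moves([
  [-0.04, -0.66, 0, 0, -0.03, 0],
  [-0.04, -0.67, 0, 0, -0.03, 0],
  [-0.04, -0.66, 0, -0.01, -0.03, 0],
  [-0.04, -0.67, 0, 0, -0.03, 0],
  [-0.04, -0.66, 0, 0, -0.03, 0],
  [-0.04, -0.67, 0, 0, -0.03, 0],
])

```text
clock: 11.18
eef_pos: [509.5, -319.4, 200.3]
tool_rot: [-1.572, 0.0, -1.867]
force: [0.4, -0.6, -7.3]
width: 36.6
```

apply_moves([
  [-0.86, 0, -0.19, 0, -0.17, 0],
  [-0.86, 0, -0.17, 0, -0.17, 0],
  [-0.87, 0, -0.15, 0, -0.17, 0],
  [-0.87, 0, -0.13, 0, -0.17, 0],
  [-0.87, 0, -0.1, 0, -0.16, 0],
  [-0.88, 0, -0.09, 0, -0.17, 0],
  [-0.87, 0, -0.07, 0, -0.17, 0],
  [-0.88, 0, -0.04, 0, -0.17, 0],
  [-0.88, 0, -0.03, 0, -0.17, 0],
  [-0.88, 0, 0, 0, -0.17, 0],
  [-0.88, 0, 0.01, 0, -0.17, 0],
])

```text
clock: 12.55
eef_pos: [539.9, 66.9, 199.6]
tool_rot: [-1.571, -0.0, -1.607]
force: [0.4, 0.5, -7.7]
width: 36.3
```

```bash
python3 - <<'E'
from h import *
print(pr()["qpos"].round(2));plan([(545.8,136.8,200,-90,0,-89.4,3)])
E
```

```text
12.55 [539.9  66.9 199.6] [-1.571 -0.    -1.607] F [ 0.4  0.5 -7.7] w 36.3
[-0.49  0.52  0.48  1.82 -0.3   0.88  0.09]
3 max 0.59
[[-0.58,0,0.03,0,-0.11,0],[-0.59,-0.01,0.04,0,-0.11,0],[-0.58,0,0.04,0,-0.11,0]]
```

apply_moves([
  [-0.58, 0, 0.03, 0, -0.11, 0],
  [-0.59, 0, 0.04, 0, -0.11, 0],
  [-0.58, 0, 0.04, 0, -0.11, 0],
  [0, 0.5, 0, 0, 0, 0],
  [0, 0.5, 0, 0, 0, 0],
  [0, 0.5, 0, 0, 0, 0],
  [0, 0.3, 0, 0, 0, 0],
  [0, 0, 0, 0, 0, 0],
])

```text
clock: 13.55
eef_pos: [545.7, 135.8, 127.1]
tool_rot: [-1.573, -0.001, -1.561]
force: [-0.3, -0.4, -7.1]
width: 36.4
```

```bash
python3 - <<'E'
from h import *
s=pr();print(s["torque"].round(2))
im=get_image("wrist")[:,:,::-1].copy();c=calibration("wrist");t=get_image("top")[:,:,::-1]
cv2.imwrite("pics/w7.png",im)
o=np.zeros((600,800,3),np.uint8);o[:400,:640]=im;cv2.imwrite("pics/w7.png",cv2.resize(im[60:380,120:520],(750,600)))
for z in(72,86,104):print(z,proj(c,np.array([545.8,136.8,z])),proj(c,np.array([545.8+32.5,136.8-32.5,z])),proj(c,np.array([545.8-32.5,136.8-32.5,z])))
E
```

```text
13.55 [545.7 135.8 127.1] [-1.573e+00 -1.000e-03 -1.561e+00] F [-0.3 -0.4 -7.1] w 36.4
[-0.12  0.09  0.  ]
72 [318.84677469 206.51071666] [364.38525958 251.00854368] [272.5688816  250.28256472]
86 [318.7977408  212.49225287] [366.96235545 259.33050852] [269.85345671 258.56672401]
104 [318.72535069 221.3229639 ] [370.74713632 271.55233301] [265.86526156 270.73382318]
```

View pics/w7.png

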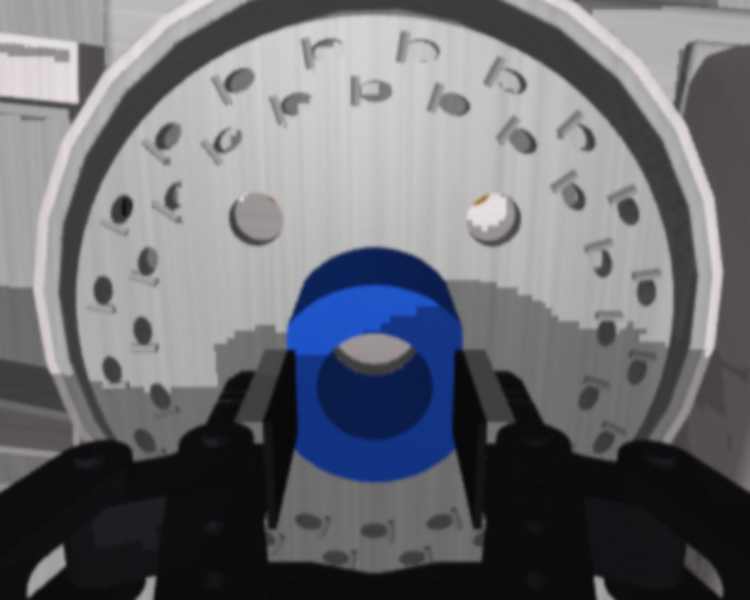

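The disc is level over the chamber. The two +y holes are at crop (257,217) and (493,217), with brass just visible at their upper edges at about (480,198) and (270,200).

```bash
python3 - <<'E'
from h import *
c=calibration("wrist");p=np.array([545.8,136.8,0])
for sx in(1,-1):
  for z in(72,86,121,125):print(sx,z,proj(c,p+[sx*32.5,32.5,z]))
E
```

```text
1 72 [367.7442887  159.42610745]
1 86 [370.75565202 162.70062046]
1 121 [380.22170242 172.99386702]
1 125 [381.52990818 174.41639107]
-1 72 [269.18575419 158.61660006]
-1 86 [266.07235467 161.84354821]
-1 121 [256.28355886 171.98935067]
-1 125 [254.930511   173.39174547]
```

Left/right symmetry of the brass matches the disc, so I'll lower slowly onto the nose.

apply_moves([
  [0, 0.15, 0, 0, 0, 0],
  [0, 0.15, 0, 0, 0, 0],
  [0, 0.15, 0, 0, 0, 0],
  [0, 0.1, 0, 0, 0, 0],
  [0, 0, 0, 0, 0, 0],
])

```text
clock: 14.28
eef_pos: [546.0, 135.9, 105.4]
tool_rot: [-1.571, -0.0, -1.561]
force: [0.1, -0.9, -6.9]
width: 36.6
```

apply_moves([
  [0, 0.06, 0, 0, 0, 0],
  [0, 0.06, 0, 0, 0, 0],
  [0, 0, 0, 0, 0, 0],
])

```text
clock: 14.65
eef_pos: [546.1, 135.9, 100.8]
tool_rot: [-1.571, 0.0, -1.561]
force: [-0.2, 0.8, -7.1]
width: 36.6
```

apply_moves([
  [0, 0.06, 0, 0, 0, 0],
  [0, 0.06, 0, 0, 0, 0],
  [0, 0, 0, 0, 0, 0],
])

```text
clock: 15.02
eef_pos: [546.1, 135.9, 95.9]
tool_rot: [-1.571, -0.0, -1.561]
force: [0.6, -0.4, -8.1]
width: 36.7
```

apply_moves([
  [0, 0.06, 0, 0, 0, 0],
  [0, 0.06, 0, 0, 0, 0],
  [0, 0, 0, 0, 0, 0],
])

```text
clock: 15.4
eef_pos: [546.1, 135.9, 91.1]
tool_rot: [-1.571, -0.0, -1.561]
force: [0.5, 0.1, -7.7]
width: 36.4
```

apply_moves([
  [0, 0.06, 0, 0, 0, 0],
  [0, 0.06, 0, 0, 0, 0],
  [0, 0.04, 0, 0, 0, 0],
  [0, 0, 0, 0, 0, 0],
])

```text
clock: 15.9
eef_pos: [546.1, 135.9, 84.8]
tool_rot: [-1.571, 0.0, -1.561]
force: [0.7, 0.7, -7.8]
width: 36.5
```

apply_moves([
  [0, 0.03, 0, 0, 0, 0],
  [0, 0, 0, 0, 0, 0],
])

```text
clock: 16.15
eef_pos: [546.2, 135.9, 83.7]
tool_rot: [-1.571, 0.0, -1.561]
force: [-0.2, -0.1, -7.3]
width: 36.4
```

apply_moves([
  [0, 0.03, 0, 0, 0, 0],
  [0, 0, 0, 0, 0, 0],
])

```text
clock: 16.4
eef_pos: [546.2, 135.9, 82.5]
tool_rot: [-1.571, 0.0, -1.561]
force: [0.7, 0.3, -7.0]
width: 36.5
```

apply_moves([
  [0, 0.03, 0, 0, 0, 0],
  [0, 0, 0, 0, 0, 0],
])

```text
clock: 16.65
eef_pos: [546.3, 136.1, 81.9]
tool_rot: [-1.571, 0.001, -1.561]
force: [-1.7, 0.9, -0.5]
width: 36.2
```

apply_moves([
  [0, 0.02, 0, 0, 0, 0],
  [0, 0, 0, 0, 0, 0],
])

```text
clock: 16.9
eef_pos: [546.3, 136.1, 81.8]
tool_rot: [-1.57, 0.001, -1.561]
force: [-2.2, 1.7, 7.1]
width: 36.4
```

Contact came at TCP z 81.8, and about 82 was predicted for home. I'll release and back off.

apply_moves([
  [0, 0, 0, 0, 0, 0],
  [0, 0, 0, 0, 0, 0],
  [0, 0, 0, 0, 0, 0],
], jaw=0.5)

```text
clock: 17.27
eef_pos: [546.4, 135.5, 80.5]
tool_rot: [-1.57, -0.0, -1.561]
force: [0.7, -0.5, -2.2]
width: 63.9
```

apply_moves([
  [0, -0.3, 0, 0, 0, 0],
  [0, -0.5, 0, 0, 0, 0],
  [0, -0.8, 0, 0, 0, 0],
  [0, -0.9, 0, 0, 0, 0],
  [0, -0.9, 0, 0, 0, 0],
  [0, 0, 0, 0, 0, 0],
])

```text
clock: 18.02
eef_pos: [548.4, 135.9, 219.9]
tool_rot: [-1.564, 0.002, -1.561]
force: [-0.1, -0.1, -2.0]
width: 63.9
```

```bash
python3 - <<'E'
from h import *
s=pr();print(s["qpos"].round(2))
im=get_image("wrist")[:,:,::-1].copy();c=calibration("wrist");t=get_image("scene")[:,:,::-1]
for z in(72,80,117):print(z,proj(c,np.array([546.2,136,z])))
o=np.zeros((600,800,3),np.uint8);o[:400,:400]=im[:,120:520];o[:400,400:]=cv2.resize(t[180:300,290:410],(400,400));cv2.imwrite("pics/w8.png",o[:400]);cv2.imwrite("pics/w8f.png",im)
E
```

```text
18.02 [548.4 135.9 219.9] [-1.564  0.002 -1.561] F [-0.1 -0.1 -2. ] w 63.9
[-0.61  0.52  0.48  1.75 -0.29  0.94  0.  ]
72 [318.54697354 181.08315404]
80 [318.5439989  182.87740545]
117 [318.52812898 192.44987075]
```

View pics/w8.png

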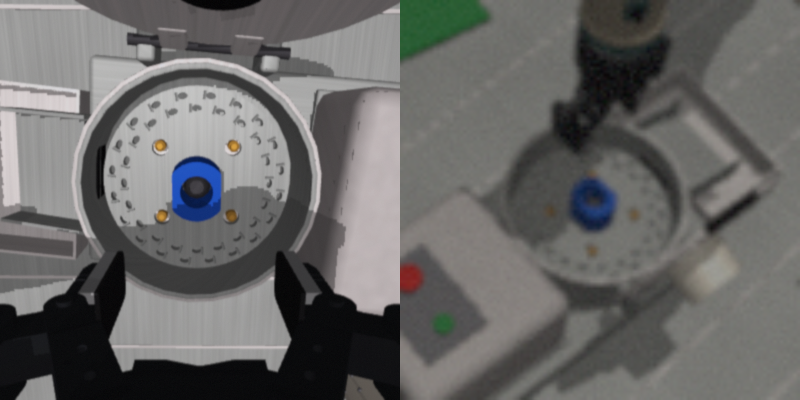

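Seated: the four brass studs stand centred in the four holes, at wrist-crop (160,146), (233,146), (162,215) and (231,215), and the disc is flat. Next I need the lid angle.

```bash
python3 - <<'E'
from h import *
c=calibration("top");h=np.array([545.3,244,123.5])
for th in np.arange(1.5,2.06,.1):
    print(th.round(2),[proj(c,h+[dx,-r*np.cos(th),r*np.sin(th)]).round(1) for dx,r in((0,224),(-28,224),(28,224),(28,198))],"tab",(h+[0,-211*np.cos(th),211*np.sin(th)]).round(0))
im=cv2.imread("pics/top0.png");print(im[150:192:3,194:214].max(2))
E
```

```text
1.5 [array([226.2, 173.7]), array([225.7, 183.6]), array([226.7, 163.8]), array([228. , 165.9])] tab [545. 229. 334.]
1.6 [array([218.1, 173.5]), array([217.6, 183.5]), array([218.6, 163.6]), array([220.9, 165.7])] tab [545. 250. 334.]
1.7 [array([210.2, 173.5]), array([209.6, 183.4]), array([210.7, 163.6]), array([214.1, 165.7])] tab [545. 271. 333.]
1.8 [array([202.6, 173.7]), array([202. , 183.6]), array([203.2, 163.8]), array([207.5, 165.9])] tab [545. 292. 329.]
1.9 [array([195.5, 174. ]), array([194.9, 183.9]), array([196. , 164.2]), array([201.3, 166.2])] tab [545. 312. 323.]
2.0 [array([188.9, 174.5]), array([188.2, 184.3]), array([189.5, 164.7]), array([195.6, 166.7])] tab [545. 332. 315.]
[[124 163 151 124 105 102 102  98  98 104  97  99  96  99  93  96 128 156
  132 105]
 [165 164 165 165 164 159 145 106 104 105 101 101  99 101 144 161 129 103
  106 104]
 [161 162 161 162 161 186 202 170 162 145 114 104 127 170 156 100 103 109
  104 106]
 [159 161 161 161 166 193 198 158 161 159 161 171 184 158 102 103 103 102
  106 103]
 [163 159 160 160 165 171 130  21  19  13  16  34  78 109 105 106 106 105
  105 105]
 [163 166 164 165 173 156  48  18  14   8   8   3  60 108 107 107 102 108
  108 110]
 [166 165 165 166 163 118  23  19   6  11   9  24  61 101 108 106 107 110
  105 108]
 [166 163 162 166 132  47  26  13  14  14   7  41  83 103 104 103 106 106
  105 107]
 [165 161 162 160 130  20  16  12  11   6  15  63 100 103 103 102 103 104
  103 103]
 [168 166 164 141  63  24  16  13  10   9  26  69  97 102 103 102 101 102
  101 104]
 [162 162 163 176 192 167  94  30   7  27  71 103 102 107 102 108 102 105
  104 106]
 [161 162 164 178 189 165 163 165 178 182 126 105 107 105 102 103 105 105
  102 103]
 [163 163 165 173 186 169 162 163 178 188 144 108 107 102 102 104 111 106
  108 105]
 [165 166 165 186 203 172 166 162 167 185 168  97 107 106 104 107 107 107
  108 107]]
```

```bash
cat > lid.py <<'E'
import numpy as np
def tcp(th,r=205,off=5):
    h=np.array([545.8,244,123.5]);s,c=np.sin(th),np.cos(th)
    y=h[1]-(224 if th>1.571 else r)*c+off*s+11; z=h[2]+r*s+(off*c if th<1.571 else 0)
    return (h[0],y,z,-90,0,-90)
E
python3 - <<'E'
from h import *
from lid import tcp
plan([(546,136,375,-90,0,-90,5),(546,345,375,-90,0,-90,6),(546,345,320,-90,0,-90,3)])
E
```

```text
5 max 0.8
[[0,-0.79,0,0,0.01,0],[0,-0.79,0,0,0.02,0],[0,-0.8,0,0,0.01,0],[0,-0.79,0,0,0.02,0],[0,-0.79,0,0,0.01,0]]
6 max 0.88
[[-0.87,0,0,0,0,0],[-0.87,0,0,0,0,0],[-0.87,0,0,0,0,0],[-0.88,0,0,0,0,0],[-0.87,0,0,0,0,0],[-0.87,0,0,0,0,0]]
3 max 0.46
[[0,0.46,0,0,0,0],[0,0.46,0,0,0,0],[0,0.46,0,0,0,0]]
```

apply_moves([
  [0, -0.85, 0, 0, 0, 0],
  [0, -0.85, 0, 0, 0, 0],
  [0, -0.85, 0, 0, 0, 0],
  [0, -0.85, 0, 0, 0, 0],
  [0, -0.85, 0, 0, 0, 0],
  [0, 0, 0, 0, 0, 0],
], jaw=-1)

```text
clock: 18.88
eef_pos: [547.0, 135.8, 387.3]
tool_rot: [-1.569, 0.0, -1.561]
force: [0.7, 0.4, -3.3]
width: 0.5
```

apply_moves([
  [-0.87, 0, 0, 0, 0, 0],
  [-0.87, 0, 0, 0, 0, 0],
  [-0.87, 0, 0, 0, 0, 0],
  [-0.88, 0, 0, 0, 0, 0],
  [-0.87, 0, 0, 0, 0, 0],
  [-0.87, 0, 0, 0, 0, 0],
  [0, 0, 0, 0, 0, 0],
])

```text
clock: 19.75
eef_pos: [541.9, 348.6, 382.4]
tool_rot: [-1.576, -0.001, -1.556]
force: [0.4, -0.5, -2.6]
width: 0.1
```

```bash
python3 - <<'E'
from h import *
from lid import tcp
s=pr();print(s["qpos"].round(2))
im=get_image("scene")[:,:,::-1];cv2.imwrite("pics/s2.png",cv2.resize(im[150:320,290:560],(800,504),interpolation=cv2.INTER_CUBIC))
print([np.round(tcp(t),0)[1:3] for t in(1.83,1.57,1.2,.8,.4,.1,0)])
plan([(546,345,320,-90,0,-89.5,4)])
E
```

```text
19.75 [541.9 348.6 382.4] [-1.576e+00 -1.000e-03 -1.556e+00] F [ 0.4 -0.5 -2.6] w 0.1
[-0.88  0.54  0.49  1.24 -0.24  1.43 -0.4 ]
[array([317., 322.]), array([260., 329.]), array([185., 316.]), array([116., 274.]), array([ 68., 208.]), array([ 52., 149.]), array([ 50., 128.])]
4 max 0.4
[[0,0.39,0.02,0.01,0.01,0.01],[0.01,0.4,0.02,0.01,0,0],[0.01,0.39,0.02,0,0.01,0.01],[0,0.4,0.03,0.01,0,0]]
```

View pics/s2.png

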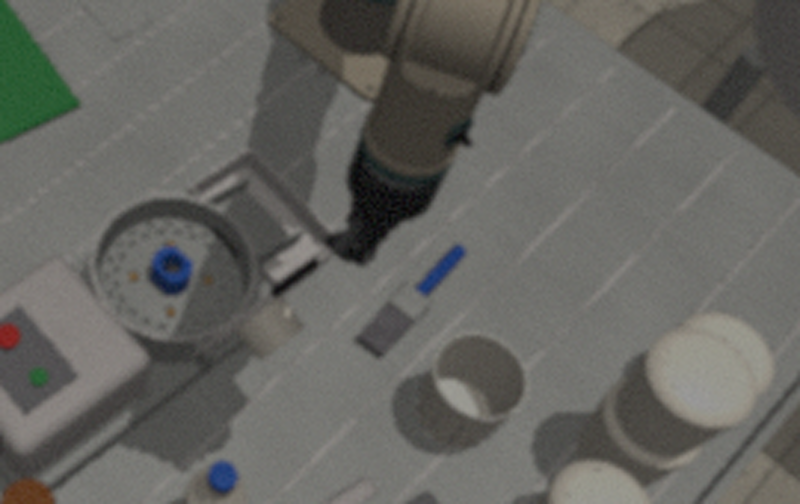

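The fingertip at (355,260) in the crop is behind the open lid's black tab at (295,275), and the feed tube is visible at (275,320). I'll go down and approach.

apply_moves([
  [0, 0.4, 0.02, 0.01, 0, 0],
  [0, 0.4, 0.02, 0.01, 0, 0],
  [0, 0.38, 0.03, 0.01, 0, 0],
  [0, 0.35, 0.03, 0, 0, 0],
  [0, 0, 0, 0, 0, 0],
])

```text
clock: 20.42
eef_pos: [547.7, 344.4, 323.8]
tool_rot: [-1.569, -0.002, -1.562]
force: [0.3, -0.1, -1.6]
width: 0.1
```

```bash
python3 - <<'E'
from h import *
from lid import tcp
pr()
c=calibration("scene")
for th in(1.75,1.83,1.9):print(th,proj(c,np.array([545.8,244-211*np.cos(th),123.5+211*np.sin(th)])))
plan([(546,322,322,-90,0,-89.5,3),tcp(1.7)+(2,),tcp(1.6)+(2,)])
E
```

```text
20.43 [547.7 344.4 323.8] [-1.569 -0.002 -1.562] F [ 0.3 -0.1 -1.6] w 0.1
1.75 [387.7329939  236.52379145]
1.83 [391.62955941 240.71931321]
1.9 [394.92548496 244.51513731]
3 max 0.19
[[0.19,0.02,-0.02,0,0,0],[0.18,0.01,-0.01,-0.01,0,0.01],[0.19,0.02,-0.02,0,0,0]]
2 max 0.42
[[0.41,-0.06,-0.01,0,0.03,0],[0.42,-0.06,0,0,0.04,0]]
2 max 0.28
[[0.28,-0.02,0,0,0,0],[0.28,-0.02,0,0,0,0]]
```

apply_moves([
  [0.2, 0.02, -0.02, 0, 0, 0],
  [0.2, 0.02, -0.01, 0, 0, 0],
  [0.2, 0, -0.01, 0, 0, 0],
  [0.2, -0.03, 0, 0, 0, 0],
  [0.2, -0.03, 0, 0, 0, 0],
  [0.2, -0.03, 0, 0, 0, 0],
])

```text
clock: 21.18
eef_pos: [547.2, 296.5, 327.6]
tool_rot: [-1.567, 0.0, -1.561]
force: [-0.1, 0.2, -1.6]
width: -0.4
```

apply_moves([
  [0.2, -0.03, 0, 0, 0, 0],
  [0.2, -0.03, 0, 0, 0, 0],
  [0.2, -0.03, 0, 0, 0, 0],
])

```text
clock: 21.55
eef_pos: [547.4, 272.5, 331.0]
tool_rot: [-1.567, -0.0, -1.561]
force: [0.6, -0.1, -2.2]
width: 0.2
```

```bash
python3 - <<'E'
from h import *
from lid import tcp
pr()
for a in np.arange(1.5,.55,-.1): plan([tcp(a)+(1,)],tcp(a+.1))
E
```

```text
21.55 [547.4 272.5 331. ] [-1.567 -0.    -1.561] F [ 0.6 -0.1 -2.2] w 0.2
1 max 0.53
[[0.53,0,0,0,0,0]]
1 max 0.51
[[0.51,0.05,0,0,0,0]]
1 max 0.5
[[0.5,0.1,0,0,0,0]]
1 max 0.49
[[0.49,0.15,0,0,0,0]]
1 max 0.47
[[0.47,0.2,0,0,0,0]]
1 max 0.45
[[0.45,0.24,0,0,0,0]]
1 max 0.42
[[0.42,0.29,0,0,0,0]]
1 max 0.39
[[0.39,0.33,0,0,0,0]]
1 max 0.37
[[0.36,0.37,0,0,0,0]]
1 max 0.4
[[0.32,0.4,0,0,0,0]]
```

There is no push force where I expected some, so I'll look.

```bash
python3 - <<'E'
from h import *
a=get_image("scene")[:,:,::-1];b=get_image("wrist")[:,:,::-1];t=get_image("top")[:,:,::-1]
o=np.zeros((560,800,3),np.uint8)
o[:280,:400]=cv2.resize(a[190:302,310:470],(400,280),interpolation=cv2.INTER_CUBIC)
o[:280,400:]=cv2.resize(t[130:242,170:330],(400,280),interpolation=cv2.INTER_CUBIC)
o[280:,:448]=cv2.resize(b,(448,280))
cv2.imwrite("pics/m2.png",o)
E
```

```text
(no output)
```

View pics/m2.png

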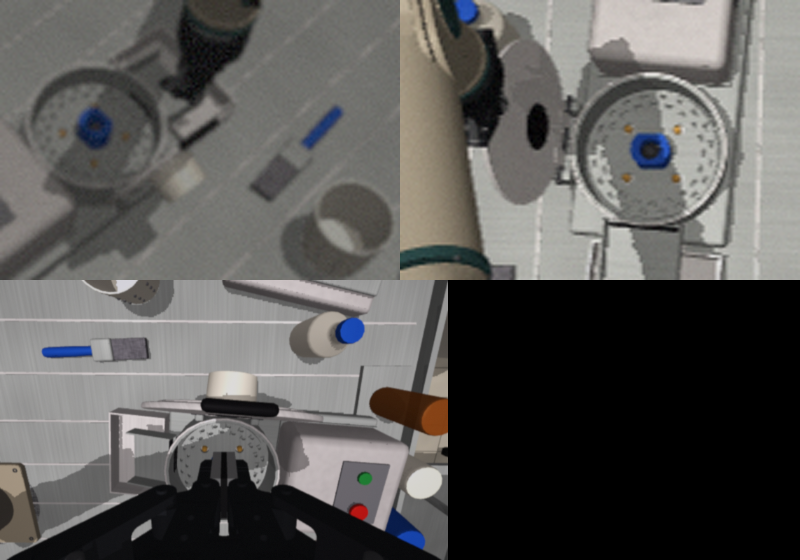

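In the wrist view (lower left) the tab at (240,407) is still beyond the fingers, so the fingertip passed over the top of it and the lid leans further back than I estimated. The lid edge also slopes, which means the shredder is turned about -4°. I'll fit both from the images.

```bash
python3 - <<'E'
from h import *
from scipy.optimize import least_squares
im=get_image("wrist")[:,:,::-1].copy();c=calibration("wrist");cv2.imwrite("pics/w9.png",im);pr()
m=(im.max(2)<45).astype(np.uint8);n,l,s,ce=cv2.connectedComponentsWithStats(m[150:215,260:430])
i=1+s[1:,4].argmax();rows,cols=np.nonzero(l==i);rows+=150;cols+=260
print("tab",s[i],cols.min(),cols.max(),"left rows",rows[cols<cols.min()+8].min(),rows[cols<cols.min()+8].max(),"right",rows[cols>cols.max()-8].min(),rows[cols>cols.max()-8].max(),ce[i]+[260,150])
# studs-fixed centre; fit yaw, theta to tab left/right end & centroid (end face centre r=224, n=0)
C=np.array([546.2,136,0])
def P(yaw,th,dx,r,nn=0):
    y=108-r*np.cos(th)+nn*np.sin(th);z=123.5+r*np.sin(th)+nn*np.cos(th);a=yaw
    return C+[dx*np.cos(a)-y*np.sin(a),dx*np.sin(a)+y*np.cos(a),z]
L=np.array([cols.min(),rows[cols<cols.min()+8].mean()]);Rr=np.array([cols.max(),rows[cols>cols.max()-8].mean()])
f=lambda v:np.r_[proj(c,P(v[0],v[1],-28,224))-L,proj(c,P(v[0],v[1],28,224))-Rr]
r=least_squares(f,[-.07,1.9]);print(r.x,r.fun,P(*r.x,0,224),P(*r.x,0,211,3))
ct=calibration("top");cs=calibration("scene");print("top pred",proj(ct,P(*r.x,0,211)),"seen 202,170; scene",proj(cs,P(*r.x,0,211)),"389.6,242.8")
# yaw from hinge line in w8f
E
```

```text
21.75 [547.4 273.1 331.1] [-1.567  0.    -1.561] F [-0.   0.4 -1.8] w 0.0
tab [  28   22  110   27 2194] 288 397 left rows 172 190 right 180 198 [341.91294439 185.64813127]
[-0.07152766  1.84157637] [-3.11076626 -0.7474834   3.01819878  0.7433083 ] [558.20041496 303.48685925 339.33800919] [558.15849309 302.90176599 326.00924674]
top pred [202.37965008 170.32996137] seen 202,170; scene [389.33888471 243.66294513] 389.6,242.8
```

The fit is consistent across three cameras: shredder yaw -4.1°, lid angle 1.84 rad, tab end at (558, 303, 339). The fingertip only just cleared the edge, so I'll go back over it and engage about 35 mm deep instead.

```bash
cat > lid.py <<'E'
import numpy as np
def loc(x,y,z,a=-.0715):
    return (546.2+x*np.cos(a)-y*np.sin(a),136+x*np.sin(a)+y*np.cos(a),z,-90,0,-90+np.degrees(a))
def tcp(th,r=202,off=4,e=12):
    s,c=np.sin(th),np.cos(th)
    if th>1.571: return loc(0,108-224*c+off*s+11,123.5+195*s-e)
    w=min(1,(1.571-th)/.3);rr=195+w*(r-195)
    return loc(0,108-rr*c+off*s+11,123.5+rr*s+off*c-e*(1-0*w))
E
python3 - <<'E'
from h import *
from lid import *
s=pr();p=s["eef_pos"]
a=loc(0,218,385);b=loc(0,218,300)
plan([(p[0],p[1],385,-90,0,-91,3),a+(4,),b+(4,),tcp(1.84)+(2,)])
for t in (1.84,1.7,1.57,1.2,.8,.4,.1,0):print(t,np.round(tcp(t)[:3],0))
E
```

```text
21.75 [547.4 273.1 331.1] [-1.567  0.    -1.561] F [-0.   0.4 -1.8] w 0.0
3 max 0.45
[[0,-0.45,0,-0.01,0.06,0],[0,-0.45,0,-0.01,0.07,0],[0,-0.45,0,-0.01,0.06,0]]
4 max 0.51
[[-0.5,0,0.08,0,0.1,0],[-0.51,0,0.08,0,0.1,0],[-0.5,0,0.07,0,0.09,0],[-0.51,0,0.06,0,0.1,0]]
4 max 0.54
[[0,0.53,0,0,0,0],[0,0.53,0,0,0,0],[0,0.54,0,0,0,0],[0,0.53,0,0,0,0]]
2 max 0.45
[[0.44,0.01,0,0,0,0],[0.45,0,0,0,0,0]]
1.84 [559. 318. 299.]
1.7 [557. 287. 305.]
1.57 [555. 259. 307.]
1.2 [550. 185. 301.]
0.8 [545. 117. 259.]
0.4 [542.  71. 194.]
0.1 [540.  55. 136.]
0 [540.  53. 116.]
```

apply_moves([
  [0, -0.45, 0, 0, 0.06, 0],
  [0, -0.45, 0, 0, 0.06, 0],
  [0, -0.45, 0, 0, 0.06, 0],
  [-0.5, 0, 0.08, 0, 0.1, 0],
  [-0.51, 0, 0.08, 0, 0.1, 0],
  [-0.5, 0, 0.07, 0, 0.1, 0],
  [-0.51, 0, 0.06, 0, 0.1, 0],
  [0, 0, 0, 0, 0, 0],
])

```text
clock: 22.75
eef_pos: [560.5, 356.9, 382.7]
tool_rot: [-1.569, -0.0, -1.637]
force: [0.7, -0.0, -2.1]
width: -0.3
```

apply_moves([
  [0, 0.53, 0, 0, 0, 0],
  [0, 0.53, 0, 0, 0, 0],
  [0, 0.53, 0, 0, 0, 0],
  [0, 0.53, 0, 0, 0, 0],
  [0, 0, 0, 0, 0, 0],
])

```text
clock: 23.38
eef_pos: [560.6, 352.7, 298.2]
tool_rot: [-1.57, -0.002, -1.642]
force: [-0.4, -0.3, -0.8]
width: -0.1
```

apply_moves([
  [0.25, 0, 0, 0, 0, 0],
  [0.25, 0, 0, 0, 0, 0],
  [0.2, 0, 0, 0, 0, 0],
  [0.2, 0, 0, 0, 0, 0],
  [0.2, -0.03, 0, 0, 0, 0],
  [0.2, -0.03, 0, 0, 0, 0],
])

```text
clock: 24.12
eef_pos: [558.5, 302.5, 303.5]
tool_rot: [-1.565, 0.003, -1.641]
force: [0.4, 3.3, 2.6]
width: 0.6
```

Contact at about 3 N. Next I follow the arc.

```bash
python3 - <<'E'
from h import *
from lid import *
s=pr()
prev=tuple(s["eef_pos"])+(-90,0,-94.1)
for t in np.arange(1.65,-.01,-.1):
    print(round(t,2),end=" ");plan([tcp(t)+(1,)],prev);prev=tcp(t)
E
```

```text
24.12 [558.5 302.5 303.5] [-1.565  0.003 -1.641] F [0.4 3.3 2.6] w 0.6
1.65 1 max 0.66
[[0.66,-0.06,-0.01,0,0,0]]
1.55 1 max 0.54
[[0.54,-0.03,0,0,0,0]]
1.45 1 max 0.5
[[0.5,-0.03,0,0,0,0]]
1.35 1 max 0.5
[[0.5,0.02,0,0,0,0]]
1.25 1 max 0.5
[[0.5,0.08,0,0,0,0]]
1.15 1 max 0.47
[[0.47,0.17,0,0,0,0]]
1.05 1 max 0.45
[[0.45,0.22,0,0,0,0]]
0.95 1 max 0.43
[[0.43,0.26,0,0,0,0]]
0.85 1 max 0.4
[[0.4,0.31,0,0,0,0]]
0.75 1 max 0.37
[[0.37,0.34,0,0,0,0]]
0.65 1 max 0.38
[[0.33,0.38,0,0,0,0]]
0.55 1 max 0.41
[[0.29,0.41,0,0,0,0]]
0.45 1 max 0.44
[[0.25,0.44,0,0,0,0]]
0.35 1 max 0.46
[[0.21,0.46,0,0,0,0]]
0.25 1 max 0.48
[[0.16,0.48,0,0,0,0]]
0.15 1 max 0.49
[[0.11,0.49,0,0,0,0]]
0.05 1 max 0.5
[[0.06,0.5,0,0,0,0]]
```

apply_moves([
  [0.33, -0.03, 0, 0, 0, 0],
  [0.33, -0.03, 0, 0, 0, 0],
  [0.27, -0.02, 0, 0, 0, 0],
  [0.27, -0.01, 0, 0, 0, 0],
  [0.25, -0.02, 0, 0, 0, 0],
  [0.25, -0.01, 0, 0, 0, 0],
  [0.25, 0.01, 0, 0, 0, 0],
  [0.25, 0.01, 0, 0, 0, 0],
])

```text
clock: 25.12
eef_pos: [551.8, 213.0, 306.5]
tool_rot: [-1.567, 0.0, -1.642]
force: [0.8, 3.0, -2.7]
width: 0.2
```

apply_moves([
  [0.25, 0.04, 0, 0, 0, 0],
  [0.25, 0.04, 0, 0, 0, 0],
  [0.24, 0.08, 0, 0, 0, 0],
  [0.23, 0.09, 0, 0, 0, 0],
  [0.22, 0.11, 0, 0, 0, 0],
  [0.23, 0.11, 0, 0, 0, 0],
])

```text
clock: 25.88
eef_pos: [548.2, 156.1, 287.7]
tool_rot: [-1.566, -0.0, -1.642]
force: [-0.7, 1.0, 1.1]
width: -0.1
```

apply_moves([
  [0.22, 0.13, 0, 0, 0, 0],
  [0.21, 0.13, 0, 0, 0, 0],
  [0.2, 0.15, 0, 0, 0, 0],
  [0.2, 0.16, 0, 0, 0, 0],
  [0.19, 0.17, 0, 0, 0, 0],
  [0.18, 0.17, 0, 0, 0, 0],
  [0.17, 0.19, 0, 0, 0, 0],
  [0.16, 0.19, 0, 0, 0, 0],
])

```text
clock: 26.88
eef_pos: [543.8, 95.5, 235.6]
tool_rot: [-1.567, 0.0, -1.642]
force: [-0.4, -0.1, 0.1]
width: -0.0
```

```bash
python3 - <<'E'
from h import *
from lid import *
s=pr();print(tcp(.65))
im=get_image("wrist")[:,:,::-1].copy();t=get_image("top")[:,:,::-1]
o=np.zeros((480,800,3),np.uint8);o[:250,:400]=cv2.resize(im,(400,250));o[:280,400:]=cv2.resize(t[130:242,190:350],(400,280));cv2.imwrite("pics/m3.png",o[:280])
E
```

```text
26.88 [543.8  95.5 235.6] [-1.567  0.    -1.642] F [-0.4 -0.1  0.1] w -0.0
(np.float64(543.3861439629078), np.float64(96.71245654699743), np.float64(236.9319891528762), -90, 0, np.float64(-94.09664823518538))
```

View pics/m3.png

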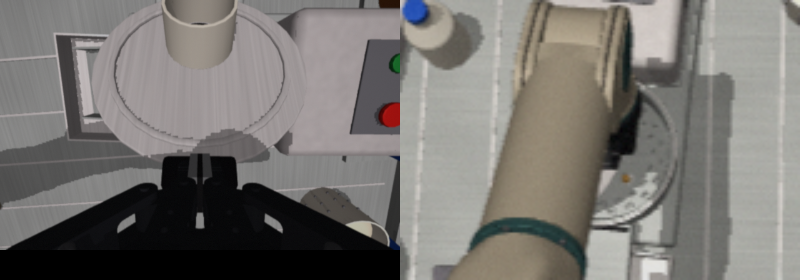

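The lid is following: the fingertip rests on its free edge at about (200,165) in the wrist half, with the feed tube clear. I'll continue, then slow down. All 12 views are used, so from here I rely on measurements.

apply_moves([
  [0.14, 0.2, 0, 0, 0, 0],
  [0.13, 0.2, 0, 0, 0, 0],
  [0.11, 0.22, 0, 0, 0, 0],
  [0.11, 0.22, 0, 0, 0, 0],
  [0.1, 0.23, 0, 0, 0, 0],
  [0.1, 0.23, 0, 0, 0, 0],
  [0.07, 0.24, 0, 0, 0, 0],
  [0.07, 0.24, 0, 0, 0, 0],
])

```text
clock: 27.98
eef_pos: [541.8, 62.7, 164.3]
tool_rot: [-1.567, 0.0, -1.642]
force: [0.0, -0.3, -0.3]
width: 0.4
```

apply_moves([
  [0.05, 0.15, 0, 0, 0, 0],
  [0.04, 0.15, 0, 0, 0, 0],
  [0.03, 0.15, 0, 0, 0, 0],
  [0.03, 0.15, 0, 0, 0, 0],
])

```text
clock: 28.48
eef_pos: [541.6, 56.9, 140.6]
tool_rot: [-1.566, 0.0, -1.642]
force: [-0.3, -0.6, -0.5]
width: 0.1
```

```bash
python3 - <<'E'
from h import *
from lid import *
s=pr();p=s["eef_pos"]-[546.2,136,0];a=-.0715;yl=-p[0]*np.sin(a)+p[1]*np.cos(a);print("corner r",108-(yl-11),"z",p[2])
E
```

```text
28.48 [541.6  56.9 140.6] [-1.566  0.    -1.642] F [-0.3 -0.6 -0.5] w 0.1
corner r 198.21829899036106 z 140.6383175826876
```

apply_moves([
  [0.01, 0.1, 0, 0, 0, 0],
  [0.01, 0.1, 0, 0, 0, 0],
  [0, 0.08, 0, 0, 0, 0],
])

```text
clock: 28.85
eef_pos: [541.6, 56.1, 129.6]
tool_rot: [-1.567, 0.0, -1.642]
force: [-0.1, -0.8, -0.3]
width: 0.2
```

apply_moves([
  [0, 0.06, 0, 0, 0, 0],
  [0, 0.06, 0, 0, 0, 0],
])

```text
clock: 29.1
eef_pos: [541.6, 56.1, 124.9]
tool_rot: [-1.567, 0.0, -1.642]
force: [-0.0, -0.8, -1.4]
width: 0.1
```

apply_moves([
  [0, 0.05, 0, 0, 0, 0],
  [0, 0.05, 0, 0, 0, 0],
])

```text
clock: 29.35
eef_pos: [541.6, 56.2, 120.8]
tool_rot: [-1.567, 0.0, -1.642]
force: [0.3, 0.1, -1.0]
width: -0.0
```

apply_moves([
  [0, 0.05, 0, 0, 0, 0],
  [0, 0.05, 0, 0, 0, 0],
  [0, 0, 0, 0, 0, 0],
])

```text
clock: 29.72
eef_pos: [541.4, 56.3, 116.7]
tool_rot: [-1.567, 0.001, -1.642]
force: [0.2, -0.3, -2.2]
width: 0.1
```

```bash
python3 - <<'E'
from h import *
from lid import *
pr();im=get_image("scene")[:,:,::-1].copy();cv2.imwrite("pics/s9.png",im)
t=get_image("top")[:,:,::-1].copy();cv2.imwrite("pics/t9.png",t)
# tube top centre vs angle, predicted in scene/top/wrist: bright blob search
cs=calibration("scene");ct=calibration("top");w=get_image("wrist")[:,:,::-1].copy();cw=calibration("wrist");cv2.imwrite("pics/w10.png",w)
for th in(0,.05,.1,.15):
    P=[loc(0,108-r*np.cos(th)+n*np.sin(th),123.5+r*np.sin(th)+n*np.cos(th))[:3] for r,n in((82,51),(211,5))]
    print(th,[proj(c,np.array(q)).round(1) for c in(cs,cw) for q in P])
E
```

```text
29.73 [541.4  56.3 116.7] [-1.567e+00  1.000e-03 -1.642e+00] F [ 0.2 -0.3 -2.2] w 0.1
0 [array([354.3, 236.1]), array([330. , 217.7]), array([316.8, -32.9]), array([317.9, 287.8])]
0.05 [array([354.9, 236.1]), array([330.2, 216.3]), array([316.7, -49.5]), array([317.9, 297.7])]
0.1 [array([355.5, 236.1]), array([330.5, 215. ]), array([316.7, -68.4]), array([317.8, 307.7])]
0.15 [array([356.2, 236.2]), array([330.9, 213.7]), array([316.6, -89.7]), array([317.8, 318. ])]
```

apply_moves([
  [0, 0.05, 0, 0, 0, 0],
  [0, 0.05, 0, 0, 0, 0],
])

```text
clock: 30.12
eef_pos: [541.6, 56.0, 112.9]
tool_rot: [-1.567, 0.0, -1.642]
force: [-0.3, -0.9, -0.5]
width: -0.1
```

apply_moves([
  [0, 0.05, 0, 0, 0, 0],
  [0, 0.05, 0, 0, 0, 0],
])

```text
clock: 30.38
eef_pos: [541.6, 56.0, 108.8]
tool_rot: [-1.567, 0.0, -1.642]
force: [-0.9, -0.8, -0.2]
width: 0.1
```

```bash
cat > fit.py <<'E'
from h import *
from lid import *
def score(im,c,th,names=None):
    g=cv2.GaussianBlur(cv2.cvtColor(im,cv2.COLOR_BGR2GRAY),(0,0),1).astype(float);gx=cv2.Sobel(g,-1,1,0);gy=cv2.Sobel(g,-1,0,1)
    ph=np.linspace(0,2*np.pi,240);tot=[]
    def pt(R_,f):
        x,r=R_*np.cos(f),108+R_*np.sin(f);n=3
        return proj(c,np.array(loc(x,108-r*np.cos(th)+n*np.sin(th),123.5+r*np.sin(th)+n*np.cos(th))[:3]))
    for f in ph:
        u=pt(100,f);d=pt(102,f)-u;L=np.hypot(*d)
        if L<.2 or not(2<u[0]<637 and 2<u[1]<397):continue
        i,j=int(round(u[1])),int(round(u[0]));tot.append(min(abs(gx[i,j]*d[0]+gy[i,j]*d[1])/L,80))
    return np.mean(tot),len(tot)
def run():
    s=pr();ims={}
    for n in("scene","top","wrist"):
        c=calibration(n);im=get_image(n)[:,:,::-1].copy();ths=np.arange(-.04,.6,.02)
        sc=[score(im,c,t)[0] for t in ths];k=np.argsort(sc)[::-1][:4];print(n,[(round(ths[i],2),round(sc[i],1)) for i in k],"at0",round(sc[2],1),score(im,c,0)[1])
if __name__=="__main__":run()
E
python3 fit.py
```

```text
30.38 [541.6  56.  108.8] [-1.567  0.    -1.642] F [-0.9 -0.8 -0.2] w 0.1
scene [(np.float64(0.02), np.float64(71.7)), (np.float64(0.04), np.float64(71.4)), (np.float64(0.06), np.float64(70.8)), (np.float64(0.0), np.float64(70.8))] at0 70.8 240
top [(np.float64(0.16), np.float64(41.2)), (np.float64(0.18), np.float64(41.0)), (np.float64(0.06), np.float64(40.7)), (np.float64(0.14), np.float64(40.6))] at0 39.8 240
wrist [(np.float64(0.02), np.float64(44.8)), (np.float64(0.04), np.float64(40.0)), (np.float64(0.24), np.float64(17.0)), (np.float64(0.28), np.float64(15.7))] at0 8.9 141
```

The wrist rim fit is sharp and gives a lid angle of about 0.03 rad. So it is nearly shut, and the real tip is about 22 mm behind the TCP. A few more millimetres, slowly.

apply_moves([
  [0, 0.04, 0, 0, 0, 0],
  [0, 0.04, 0, 0, 0, 0],
  [0, 0, 0, 0, 0, 0],
])

```text
clock: 30.9
eef_pos: [541.6, 56.2, 105.6]
tool_rot: [-1.567, 0.0, -1.642]
force: [0.1, 0.4, -2.2]
width: 0.1
```

apply_moves([
  [0, 0.04, 0, 0, 0, 0],
  [0, 0.03, 0, 0, 0, 0],
  [0, 0, 0, 0, 0, 0],
])

```text
clock: 31.28
eef_pos: [541.6, 56.1, 102.8]
tool_rot: [-1.567, 0.0, -1.642]
force: [-0.5, 0.2, -2.4]
width: 0.1
```

```bash
sed -i 's/np.arange(-.04,.6,.02)/np.arange(-.04,.1,.005)/; s/sc\[2\]/sc[8]/' fit.py; python3 fit.py
```

```text
31.27 [541.6  56.1 102.8] [-1.567  0.    -1.642] F [-0.5  0.2 -2.4] w 0.1
scene [(np.float64(-0.01), np.float64(69.9)), (np.float64(-0.02), np.float64(69.9)), (np.float64(0.02), np.float64(69.8)), (np.float64(0.01), np.float64(69.8))] at0 69.6 240
top [(np.float64(0.09), np.float64(40.6)), (np.float64(0.09), np.float64(40.4)), (np.float64(0.1), np.float64(40.3)), (np.float64(0.04), np.float64(40.2))] at0 39.1 240
wrist [(np.float64(-0.0), np.float64(58.8)), (np.float64(-0.01), np.float64(53.9)), (np.float64(0.0), np.float64(52.6)), (np.float64(0.01), np.float64(40.7))] at0 58.8 140
```

apply_moves([
  [0, 0.03, 0, 0, 0, 0],
  [0, 0.02, 0, 0, 0, 0],
  [0, 0, 0, 0, 0, 0],
])

```text
clock: 31.8
eef_pos: [541.6, 56.2, 100.9]
tool_rot: [-1.567, 0.0, -1.642]
force: [0.7, 0.1, -1.9]
width: 0.2
```

apply_moves([
  [0, 0.03, 0, 0, 0, 0],
  [0, 0.02, 0, 0, 0, 0],
  [0, 0, 0, 0, 0, 0],
])

```text
clock: 32.17
eef_pos: [541.6, 56.1, 98.9]
tool_rot: [-1.567, 0.0, -1.642]
force: [-0.7, -0.0, -1.6]
width: 0.0
```

apply_moves([
  [0, 0.04, 0, 0, 0, 0],
  [0, 0, 0, 0, 0, 0],
])

```text
clock: 32.42
eef_pos: [541.7, 56.1, 97.5]
tool_rot: [-1.567, 0.0, -1.642]
force: [-0.8, 0.4, 1.2]
width: -0.2
```

apply_moves([
  [0, 0.04, 0, 0, 0, 0],
  [0, 0, 0, 0, 0, 0],
])

```text
clock: 32.67
eef_pos: [542.2, 57.1, 96.3]
tool_rot: [-1.566, 0.002, -1.642]
force: [-0.8, 1.5, 5.4]
width: 0.4
```

```bash
python3 fit.py
```

```text
32.67 [542.2  57.1  96.3] [-1.566  0.002 -1.642] F [-0.8  1.5  5.4] w 0.4
scene [(np.float64(-0.02), np.float64(68.7)), (np.float64(-0.03), np.float64(68.6)), (np.float64(-0.01), np.float64(68.6)), (np.float64(-0.03), np.float64(68.6))] at0 68.0 240
top [(np.float64(0.09), np.float64(40.9)), (np.float64(0.03), np.float64(40.8)), (np.float64(0.09), np.float64(40.8)), (np.float64(0.03), np.float64(40.8))] at0 40.3 240
wrist [(np.float64(-0.03), np.float64(57.5)), (np.float64(-0.03), np.float64(52.4)), (np.float64(-0.02), np.float64(50.9)), (np.float64(-0.02), np.float64(37.3))] at0 10.1 139
```

apply_moves([
  [0, 0.05, 0, 0, 0, 0],
  [0, 0, 0, 0, 0, 0],
])

```text
clock: 33.08
eef_pos: [542.7, 57.8, 95.1]
tool_rot: [-1.565, 0.003, -1.641]
force: [-2.5, 4.3, 12.0]
width: -0.3
```

apply_moves([
  [0, 0.03, 0, 0, 0, 0],
  [0, 0, 0, 0, 0, 0],
])

```text
clock: 33.33
eef_pos: [543.0, 58.1, 94.6]
tool_rot: [-1.564, 0.004, -1.641]
force: [-3.0, 3.7, 18.1]
width: 0.2
```

The force climbed to 18 N with almost no further travel, against the 2–6 N that moves the hinge. The lid is therefore on its stop, so I'll lift off and check.

apply_moves([
  [0, -0.1, 0, 0, 0, 0],
  [0, -0.2, 0, 0, 0, 0],
  [0, -0.5, 0, 0, 0, 0],
  [0, -0.8, 0, 0, 0, 0],
  [0, -0.9, 0, 0, 0, 0],
  [0.3, -0.9, 0, 0, 0, 0],
  [0.3, -0.9, 0, 0, 0, 0],
  [0, 0, 0, 0, 0, 0],
  [0, 0, 0, 0, 0, 0],
])

```text
clock: 34.45
eef_pos: [538.3, 32.7, 263.3]
tool_rot: [-1.569, 0.0, -1.642]
force: [-1.0, -0.2, -2.4]
width: -0.3
```

```bash
python3 fit.py; python3 - <<'E'
from h import *
from lid import *
im=get_image("wrist")[:,:,::-1].copy();c=calibration("wrist")
m=(im.max(2)<45).astype(np.uint8)
for th in(-.03,0,.03,.06):print(th,[proj(c,np.array(loc(dx,108-r*np.cos(th)+5*np.sin(th),123.5+r*np.sin(th)+5*np.cos(th))[:3])).round(1) for dx,r in((-28,224),(28,224),(0,211),(0,198))])
q=proj(c,np.array(loc(0,-103,128)[:3]));x0,y0=int(q[0])-70,int(q[1])-50
n,l,s,ce=cv2.connectedComponentsWithStats(m[y0:y0+100,x0:x0+140]);print(x0,y0,[(a.tolist(),(b+[x0,y0]).round(1)) for a,b in zip(s[1:],ce[1:]) if a[4]>100])
for f,t in(("scene0","scene"),("top0","top")):pass
E
```

```text
34.45 [538.3  32.7 263.3] [-1.569  0.    -1.642] F [-1.  -0.2 -2.4] w -0.3
scene [(np.float64(-0.01), np.float64(73.6)), (np.float64(-0.01), np.float64(73.5)), (np.float64(0.01), np.float64(73.5)), (np.float64(-0.0), np.float64(73.5))] at0 73.5 240
top [(np.float64(0.04), np.float64(36.8)), (np.float64(0.03), np.float64(36.8)), (np.float64(0.02), np.float64(36.8)), (np.float64(0.03), np.float64(36.8))] at0 36.2 240
wrist [(np.float64(-0.04), np.float64(67.5)), (np.float64(-0.04), np.float64(66.1)), (np.float64(-0.03), np.float64(64.2)), (np.float64(-0.03), np.float64(61.7))] at0 44.8 155
-0.03 [array([289.6, 195.1]), array([349.9, 195.1]), array([319.8, 181.4]), array([319.8, 167.5])]
0 [array([289. , 196.8]), array([350.5, 196.8]), array([319.8, 182.8]), array([319.8, 168.5])]
0.03 [array([288.4, 198.4]), array([351.2, 198.4]), array([319.8, 184.1]), array([319.8, 169.4])]
0.06 [array([287.7, 199.9]), array([351.9, 199.9]), array([319.8, 185.1]), array([319.8, 170.1])]
249 132 [([41, 37, 61, 26, 1554], array([319.8, 181.5]))]
```

```bash
python3 - <<'E'
from h import *
pr();print(finish_job())
E
```

```text
34.65 [538.4  32.6 263.1] [-1.569 -0.    -1.641] F [-0.3 -0.  -3.1] w -0.0
the job is handed in; nothing more can be done
None
```

The disc is on the hub and the lid is shut. I handed the job in at 34.65 s on the clock, with the arm clear of everything; no verdict is reported.

**Disc:** I gripped it by the flats and lowered it with no noticeable side force. It seated at the height predicted for home. After release, the wrist picture showed all four studs standing centred in the four holes.

**Lid:** I pushed it round and pressed it slowly onto its stop, ending at 18 N with almost no further travel. The hinge itself needs only 2 to 6 N. After backing off, the tab was where the shut position predicts, to within about 0.03 rad.

**Checks that failed or disagreed:**
- **First grip:** the fingers shut without holding the boss. The disc did not move, and a grip about 7 mm lower held.
- **First lid push:** the fingertip passed over the tab without touching it. The finger behaved as if it ended about 30 mm behind the TCP, so I engaged it deeper.
- **Final lid angle:** the cameras differ slightly: scene about 0, wrist about -0.04 and top about +0.03 rad. The top fit was weak. I relied on the force at the stop and the tab position.
- **Bystanders:** I did no final check that they had not moved; I felt no unexpected contact near them.

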